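Close down the filter photometer after its check

ROBOT

A 6-joint arm with a two-finger parallel gripper is mounted at the origin on a cart in front of the work surface, level with it; the furniture and walls round the work are solid. World frame = base frame: x ahead of the robot, y to its left, z up, the work surface at z = 0. Lengths are in m, angles in rad, forces in N, time in s.
With the tool pointing down it reaches from about 0.35 to 0.975 m from the base axis. Payload 4.9 kg.
Tool frame: the origin (TCP) lies midway between the tips of the shut fingers; the grasp point (between the pads) lies 19 mm behind it; z points along the fingers, y is the line along which they close (so a half turn about z gives the same grasp; the last joint's range is limited). The gripper opens to 85 mm and grips with 20 to 120 N. Pads are 22 mm wide; open, the fingers measure 114 mm over their backs; the gripper's body (76 mm by 85 mm) begins 54 mm behind the grasp point. The pads swing forward as they close: fully open they stand 13 mm farther back than shut.
Start: joints at [-1.267, 0.053, 1.613, -0, 1.476, -0.119], TCP at [0.256, -0.57, 0.231] pointing down, gripper open.
Joint ranges: [-3.01, 3.01], [-1.01, 2.22], [0.06, 2.58], [-1.02, 4.17], [0.09, 2.62], [-3.14, 3.14]. Speed limits (rad/s): [2.57, 2.57, 3.14, 3.14, 3.14, 3.14].

INTERFACE

Orientations are given as a unit quaternion [w, x, y, z].
In Python, from plant import state, grab_frame, job_done, cut_out, place_of gives the robot as it stands.
- The arm moves only by the tool jog_arm, never from a script. Its argument "motion" is text: rows parted by semicolons, each of 7 numbers parted by spaces: the opening in per cent of the stroke, from 0 (shut) to 100 (fully open), then the shift along the tool's x, y, z as a fraction of full scale, then the turn, a rotation vector about the tool's x, y, z as a fraction of full scale. A call has exactly 5 rows; each row is the pose to reach, as a shift and turn from the pose commanded when the call began, along the tool's axes at that moment; what a row does not reach only later rows make up. Full scale, the value 1, is 50 cm for a shift and 1.5 rad for a turn. A row lasts 1/8 s, in which the tool goes at most 62.5 mm and 10.7 degrees, less where a joint would pass 70% of its speed; a pose out of reach is approached as far as the arm can. A call with a number of a shift or a turn outside -1 to 1 is refused whole. A call with a gripper value outside its range is refused whole. The fingers move at their own pace and stop on an object; the grip force is fixed at half the most. Time passes only in rows, so rows that repeat a pose let the fingers close, or fill a call up. It gives the time, the measured TCP pose, the force, the opening and the grip force at its end, in the units of the state.
- state(): the state, without advancing time (a new reading comes with each control period).
- grab_frame(name): name is "scene" or "side" or "wrist"; returns a dict with "color" (400x640x3 uint8, red, green, blue), "range_z" (400x640 float32, m along the optical axis (not along the pixel's ray), 0 where there is no reading), "intrinsics" (3x3 intrinsics, pixels), "k1" (the pictures are not rectified: a ray, as slopes to the right and down, at radius r is drawn at 1 + k1 r^2 times it, then the intrinsics apply), "world_from_camera" (4x4, takes a point from camera to world coordinates). Camera axes: x right, y up, looking along -z (the intrinsics and any distortion apply to the point x, -y, -z); pixel columns grow to the right and rows downward; lengths in m; the calibration is good to about 2 mm. A picture is of the moment at which its call begins.
- job_done(): hands the job in; it is judged then, once.
Trained networks look in the newest picture that a camera, given by its name, has taken for a name from the list of things; names that differ only in an ending like _2 or _b are one class to them, and where a whole thing is asked for, a point or a joint stands for the part that bears it (a point fixed in the world has none). Each returns a list of dicts, best first, with "p" (0 to 1); they miss things now and then, are a little off and sometimes report something else, mostly with a low value. They report only what shows in the picture. A call takes as long as a camera call. They do not tell look-alikes from the thing itself.
- cut_out(camera, thing): "pixels" (400x640 bool, what is visible of it).
- place_of(camera, thing): "at" ([x, y, z] in m, in world coordinates, good to about 4 mm: a listed point, or the origin of a listed thing).
The state is a dict: "time": time; "joint_pos": joint angles; "joint_vel": joint speeds; "joint_efforts": joint torques, N m; "tool_pos": TCP position; "tool_rot": TCP orientation; "contact_force": force on the tool from outside, world axes, zero at the start; "ft_torque": the same for the moment, N m; "gripper_width": opening from 0.0 (shut) to 1.0 (fully open); "grasp_force": force on a finger pad.
Only numpy, scipy, OpenCV 4.12 (cv2) and the standard library are available. Lean on these libraries where they do the work, as an engineer would, in place of code of your own. Each camera call takes 0.05 s, during which the arm holds its last target. There are 200 camera calls.

TASK

The photometer has been zeroed and its filter modules are inspected, so close it down: first swing the folded hook on its tower fully out, then lift the dark cap out of the light port and hang it on the hook by its stirrup, and after that slide the shutter across the bare port to its next click stop, so that the blank half covers the port, and leave it there. Put every filter module upright and fully down into a pocket of its own, green-tagged ones in the green-edged pass block and red-tagged ones in the red-edged reject block (before, between or after the other steps). Leave the vial, the white pot and the spanner beside the work where they are.

Things in the scene. Friction and masses are not known exactly. Their poses are not given: they have to be found in the camera images.
- photometer: white bench photometer, fixed. Origin on the bench; x points to its rear, y to its left (seen from the robot), z up. Deck 130 (x) x 225 (y) mm, top 55 mm above the bench, from y -150 to +75 mm; tower behind it from x +65 to +115, y -150 to +135, 155 mm high. The slide ways on the deck stand 6 mm high at x +-26 mm. The light port, a round hole 31 mm wide and 13 mm deep, opens in the deck at x 0, y 0
- dark_cap: black cylindrical dark cap, 110 g, upright, sitting loose in the port at the start with its spigot 10 mm deep. Origin: centre of the spigot's foot, z up. Spigot 26 mm wide, z 0 to 10; cap 40 mm wide, z 10 to 36; rigid steel stirrup above it: two uprights 12 mm (its x) by 5 mm, outer faces 36 mm apart along its y, z 36 to 70, joined by a 4 mm strap, z 70 to 74. The opening, 26 mm wide (y) and 34 mm high, looks along its x
- cap_loop (a point): middle of the underside of the stirrup's strap, 70 mm above the cap's origin; this rests on the hook when hung
- hook (a joint): steel hook on a vertical hinge on the tower's front: 0 folded flat along the tower (pointing to the photometer's +y, its end 35 mm past the tower's side), 1.57 swung fully out to a stop, pointing to the photometer's -x (anticlockwise seen from above). Starts between 0 and 0.25; slight friction, stays where left
- hook_hinge (a point): on the hook's hinge axis, in the middle of its bar's height (138 mm above the bench). The bar is 8 x 8 mm, 85 mm long from here
- hook_tip (a point): top of the hook's upturned end, 81 mm from the hinge axis, 14 mm above the bar's middle; the upturn is 8 x 8 mm, stands 10 mm above the bar's top and has a red cover
- hook_seat (a point): top of the bar, 45 mm from the hinge axis: where a stirrup hangs. Its y axis points along the bar to the tip
- shutter (a joint): aluminium shutter slide on the deck, m, grows as it moves to the photometer's +y, across the port. Three click stops: 0 port open (start), 0.044 blank half over the port (covered), 0.088 amber window over the port. About 6 N carry it over the ridge half-way between stops; within some 15 mm of a stop it draws itself in, to 2 mm or better, once let go. Blocked while the dark cap is in the port
- shutter_knob (a point): centre of the top of the slide's black round knob, 17 mm across, 34 mm high over the 4 mm slide plate; it stands at the trailing (-y) end of the slide and moves with it, its top 93 mm above the bench
- pass_1 (a point): centre of the floor of pocket 1 of the pass block; a seated module's origin lies here. Block: grey with green edges and green pocket floors, fixed, 148 (x) x 52 x 14 mm, three square pockets 38 mm wide and 10 mm deep in a row along its x, 46 mm apart, floors 4 mm above the bench. The two blocks may stand on either side
- pass_2 (a point): centre of the floor of pocket 2 of the pass block; a seated module's origin lies here. Axes as the block's
- pass_3 (a point): centre of the floor of pocket 3 of the pass block; a seated module's origin lies here. Axes as the block's
- reject_1 (a point): centre of the floor of pocket 1 of the reject block; a seated module's origin lies here. Block: grey with red edges and red pocket floors, fixed, 148 (x) x 52 x 14 mm, three square pockets 38 mm wide and 10 mm deep in a row along its x, 46 mm apart, floors 4 mm above the bench. The two blocks may stand on either side
- reject_2 (a point): centre of the floor of pocket 2 of the reject block; a seated module's origin lies here. Axes as the block's
- reject_3 (a point): centre of the floor of pocket 3 of the reject block; a seated module's origin lies here. Axes as the block's
- filter_1: optical filter module: dark 32 x 32 x 22 mm square housing with a flat grip tab on top, 20 mm (its x) by 10 mm thick (its y), reaching 54 mm above the underside; green (pass) tag clip over the tab's end and green strips on the housing's shoulders. 70 g. Origin: centre of its underside, z up. May be absent
- filter_2: optical filter module: dark 32 x 32 x 22 mm square housing with a flat grip tab on top, 20 mm (its x) by 10 mm thick (its y), reaching 54 mm above the underside; green (pass) tag clip over the tab's end and green strips on the housing's shoulders. 70 g. Origin: centre of its underside, z up. May be absent
- filter_3: optical filter module: dark 32 x 32 x 22 mm square housing with a flat grip tab on top, 20 mm (its x) by 10 mm thick (its y), reaching 54 mm above the underside; green (pass) tag clip over the tab's end and green strips on the housing's shoulders. 70 g. Origin: centre of its underside, z up. May be absent
- filter_4: optical filter module: dark 32 x 32 x 22 mm square housing with a flat grip tab on top, 20 mm (its x) by 10 mm thick (its y), reaching 54 mm above the underside; red (reject) tag clip over the tab's end and red strips on the housing's shoulders. 70 g. Origin: centre of its underside, z up. May be absent
- filter_5: optical filter module: dark 32 x 32 x 22 mm square housing with a flat grip tab on top, 20 mm (its x) by 10 mm thick (its y), reaching 54 mm above the underside; red (reject) tag clip over the tab's end and red strips on the housing's shoulders. 70 g. Origin: centre of its underside, z up. May be absent
- filter_6: optical filter module: dark 32 x 32 x 22 mm square housing with a flat grip tab on top, 20 mm (its x) by 10 mm thick (its y), reaching 54 mm above the underside; red (reject) tag clip over the tab's end and red strips on the housing's shoulders. 70 g. Origin: centre of its underside, z up. May be absent
- headspace_vial: bystander: upright clear vial with a pale cap, 22 mm wide, 62 mm high; origin under its centre
- septa_pot: bystander: small white screw-cap pot, 41 mm wide, 42 mm high; origin under its centre
- spanner_a: bystander: steel spanner lying flat, 150 x 20 x 6 mm; origin under its centre
Mind the look-alikes: they are no part of the job. Leave any blue or purple look-alike of the filter_4 alone.

How it is judged:
On the way, in this order (a step that is already met when the one before it is completed fails the run):
1. the hook is swung fully out (value of joint hook above 1.4 rad), for 0.2 s.
2. the dark cap hangs on the hook by its stirrup, let go and still (value of joint hook above 1.4 rad and z of cap_loop in the frame of hook_seat between -0.004 and 0.006 m and y of cap_loop in the frame of hook_seat between -0.045 and 0.034 m and angle between dark_cap's own z axis and vertical below 0.25 rad and contact force between dark_cap and the fingers below 0.1 N and linear speed of dark_cap below 0.05 m/s), for 0.3 s.
3. the shutter is in its next stop, covering the port (value of joint shutter between 0.041 and 0.047 m), for 0.2 s.
At the end, for the whole second after the job is handed in: Hook beyond 1.4 rad with the cap hanging on its bar by the strap, within 0.25 rad of upright, released, at rest; shutter at 44 mm within 3 mm; every module present upright and at rest in a pocket of its tag's colour, origin within 6 mm of the centre of the pocket's floor (all of step 2 and all of step 3 and (distance between filter_1 and pass_1 below 0.006 m or distance between filter_1 and pass_2 below 0.006 m or distance between filter_1 and pass_3 below 0.006 m) and angle between each of filter_1, filter_2, filter_3, filter_4, filter_5, filter_6's own z axis and vertical below 0.1 rad and linear speed of each of filter_1, filter_2, filter_3, filter_4, filter_5, filter_6 below 0.03 m/s and (distance between filter_2 and pass_1 below 0.006 m or distance between filter_2 and pass_2 below 0.006 m or distance between filter_2 and pass_3 below 0.006 m) and (distance between filter_3 and pass_1 below 0.006 m or distance between filter_3 and pass_2 below 0.006 m or distance between filter_3 and pass_3 below 0.006 m) and (distance between filter_4 and reject_1 below 0.006 m or distance between filter_4 and reject_2 below 0.006 m or distance between filter_4 and reject_3 below 0.006 m) and (distance between filter_5 and reject_1 below 0.006 m or distance between filter_5 and reject_2 below 0.006 m or distance between filter_5 and reject_3 below 0.006 m) and (distance between filter_6 and reject_1 below 0.006 m or distance between filter_6 and reject_2 below 0.006 m or distance between filter_6 and reject_3 below 0.006 m)); the robot touches nothing.
It fails at once if headspace_vial is moved more than 30 mm (distance of headspace_vial from where it was at the start of the episode above 0.03 m).
It fails at once if septa_pot is moved more than 30 mm (distance of septa_pot from where it was at the start of the episode above 0.03 m).
It fails at once if spanner_a is moved more than 30 mm (distance of spanner_a from where it was at the start of the episode above 0.03 m).
Of filter_1, filter_2, filter_3, filter_4, filter_5, filter_6 only 4 to 6 are there at a start; the rules pass over those that are not, and their reading is None.
At some moment in a run one of filter_1, filter_2, filter_3, filter_4, filter_5, filter_6 may be knocked a few centimetres aside while the robot is not near it.
It also fails if it takes over 208 s, if anything falls off the work surface, if the arm or the gripper's body presses on something with over 40 N, if the wrist force passes 120 N, or if a joint passes its speed limit or range.

## Working session

There is one attempt and no reset: what is moved stays moved. The work goes in short steps, Python scripts to look and compute and a tool call to move; the robot and the scene stay as the last step left them, time stands still between calls to the robot, and variables do not carry over. Pictures are saved under pics/ and viewed, at most 14 in all, crops included, and the job is handed in when it is done.

Besides the shell and the picture viewer there is one more tool, called after "Emit:" as a command line: name --argument value ..., lists and objects as JSON in quotes. jog_arm: Moves the arm, as the interface text tells. Shift numbers are shares of 50 cm and turn numbers shares of 1.5 rad, none past 1 either way. Its arguments: {"type":"object","properties":{"motion":{"type":"string"}},"required":["motion"]}

```bash
mkdir -p pics; ls
cat > h.py <<'E'
import numpy as np, cv2
from plant import state, grab_frame, job_done, cut_out, place_of
from scipy.spatial.transform import Rotation as R
def save(f,name,crop=None,scale=1):
    im=f["color"][:,:,::-1]
    if crop: r0,r1,c0,c1=crop; im=im[r0:r1,c0:c1]
    im=cv2.resize(im,None,fx=scale,fy=scale,interpolation=cv2.INTER_CUBIC)
    cv2.imwrite("pics/"+name,im)
def cloud(f):
    K=f["intrinsics"]; k1=f["k1"]; d=f["range_z"]
    v,u=np.mgrid[0:400,0:640].astype(float)
    pts=cv2.undistortPoints(np.stack([u.ravel(),v.ravel()],1)[:,None],np.array(K,float),np.array([k1,0,0,0.]))[:,0]
    x,y=pts[:,0].reshape(400,640),pts[:,1].reshape(400,640)
    P=np.stack([x*d,-y*d,-d,np.ones_like(d)],-1)@np.array(f["world_from_camera"]).T
    P=P[...,:3]; P[d==0]=np.nan
    return P
def rot():
    q=state()["tool_rot"]; return R.from_quat([q[1],q[2],q[3],q[0]])
E
cat > s1.py <<'E'
from h import *
s=state(); print(s["time"],s["tool_pos"],s["tool_rot"])
for c in ["scene","side"]:
    f=grab_frame(c); save(f,c+"0.png"); np.savez("/tmp/"+c,**f)
    print(c,np.round(f["world_from_camera"],2).tolist())
    for t in ["photometer","dark_cap","cap_loop","hook_hinge","hook_tip","shutter_knob","pass_1","reject_1","filter_1","filter_4","headspace_vial","septa_pot","spanner_a"]:
        print(t,[(round(d["p"],2),np.round(d["at"],3).tolist()) for d in place_of(c,t)])
E
python3 s1.py
```

```text
pics
0.0 [ 0.25627474 -0.56935028  0.23006091] [-1.02153064e-03  9.77739617e-01  2.09819420e-01 -9.22449270e-05]
scene [[0.61, 0.61, -0.5, 0.01], [-0.79, 0.47, -0.39, -0.36], [-0.0, 0.63, 0.77, 0.89], [0.0, 0.0, 0.0, 1.0]]
photometer [(0.98, [0.625, -0.017, 0.005]), (0.62, [0.689, 0.11, 0.14])]
dark_cap [(0.56, [0.628, -0.011, 0.045])]
cap_loop [(0.8, [0.628, -0.014, 0.113])]
hook_hinge [(0.63, [0.686, 0.071, 0.134]), (0.24, [0.687, 0.147, 0.154])]
hook_tip [(0.46, [0.686, 0.146, 0.152])]
shutter_knob [(0.6, [0.618, -0.138, 0.092])]
pass_1 []
reject_1 [(0.44, [0.618, -0.14, 0.095])]
filter_1 []
filter_4 []
headspace_vial [(0.69, [0.586, 0.3, -0.001])]
septa_pot [(0.41, [0.586, 0.3, -0.002])]
spanner_a []
side [[-0.85, 0.25, -0.46, 0.01], [-0.52, -0.36, 0.77, 0.85], [0.03, 0.9, 0.43, 0.56], [0.0, 0.0, 0.0, 1.0]]
photometer [(0.59, [0.627, -0.012, -0.001])]
dark_cap [(0.64, [0.626, -0.017, 0.051])]
cap_loop [(0.59, [0.632, -0.018, 0.115])]
hook_hinge [(0.5, [0.686, 0.07, 0.136])]
hook_tip [(0.71, [0.688, 0.151, 0.153]), (0.62, [0.438, 0.115, 0.001]), (0.25, [0.479, 0.265, 0.003])]
shut
[... 322 characters left out ...]
7, [0.321, 0.135, 0.002]), (0.68, [0.482, -0.05, 0.004]), (0.65, [0.439, 0.116, -0.001]), (0.64, [0.352, 0.027, 0.001]), (0.61, [0.356, -0.074, -0.001]), (0.56, [0.434, 0.008, -0.006]), (0.54, [0.434, -0.115, 0.0])]
filter_4 [(0.86, [0.466, 0.149, 0.0]), (0.77, [0.321, 0.135, 0.002]), (0.68, [0.482, -0.05, 0.004]), (0.65, [0.439, 0.116, -0.001]), (0.64, [0.352, 0.027, 0.001]), (0.61, [0.356, -0.074, -0.001]), (0.56, [0.434, 0.008, -0.006]), (0.54, [0.434, -0.115, 0.0])]
headspace_vial [(0.72, [0.626, -0.011, 0.003]), (0.55, [0.586, 0.306, -0.001]), (0.4, [0.437, 0.268, 0.002])]
septa_pot [(0.83, [0.519, 0.345, -0.003]), (0.68, [0.62, -0.135, 0.097])]
spanner_a [(0.61, [0.62, -0.267, 0.005])]
```

View pics/side0.png

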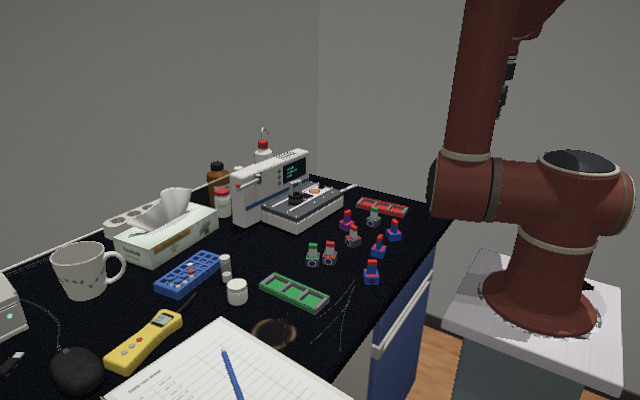

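View pics/scene0.png

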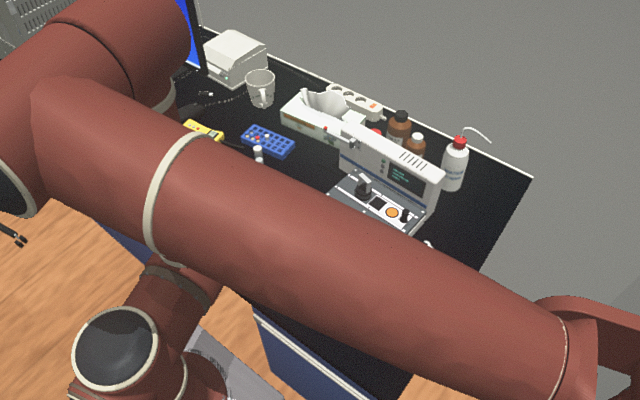

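The side view shows the photometer at about (290,195), the green block at (294,293) and the red block at (382,206). Module-like things stand at (313,254), (329,253), (346,220), (353,236), (374,216), (378,246), (394,231) and (371,271). The arm hides most of the scene view, so I'll take a close crop from the side camera to choose between them.

```bash
cat > s2.py <<'E'
from h import *
f=dict(np.load("/tmp/side.npz")); save(f,"side_crop.png",(190,290,295,415),6)
P=cloud(f); print(f["intrinsics"].tolist() , f["k1"])
print(R.from_quat([0.9777,0.2098,0,0]).as_euler('xyz'), rot().as_matrix().round(3))
E
python3 s2.py
```

```text
[[420.67781204839736, 0.0, 324.5218541600706], [0.0, 420.67781204839736, 204.21011762255782], [0.0, 0.0, 1.0]] 0.03882013879803815
[3.14159265 0.         0.4227594 ] [[ 0.912  0.41  -0.   ]
 [ 0.41  -0.912  0.   ]
 [ 0.    -0.    -1.   ]]
```

View pics/side_crop.png

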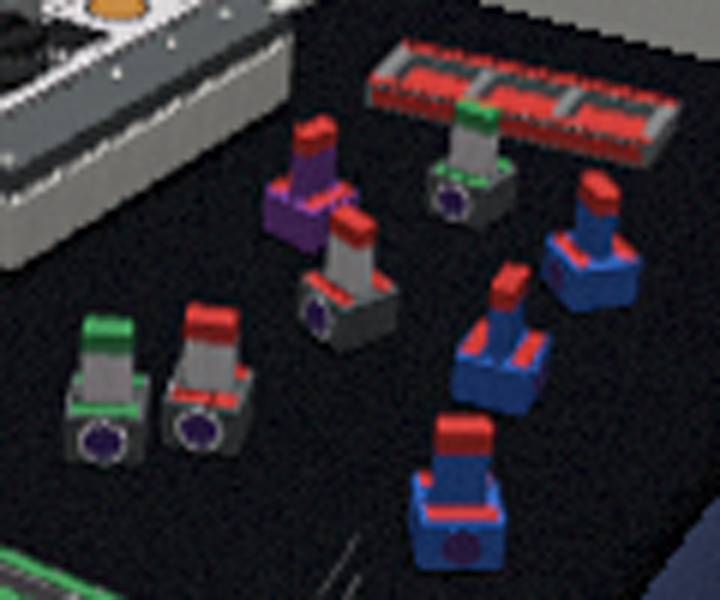

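There are four real modules (dark housing, grey tab): green at (313,254) and (374,217), red at (330,253) and (353,237). The purple one at (346,222) and the blue ones at (394,231), (378,246) and (371,271) are look-alikes. I'll move above the work and square up the tool.

Emit:
jog_arm --motion "100 .08 -.08 -.08 0 0 0; 100 .16 -.16 -.2 0 0 0.07; 100 .24 -.24 -.3 0 0 .14; 100 .32 -.32 -.36 0 0 .21; 100 .38 -.39 -.4 0 0 .282"

```text
time: 2.02
tool_pos: [0.3424, -0.3359, 0.4202]
tool_rot: [0.001, 1.0, -0.002, 0.001]
contact_force: [0.2, -0.0, -1.0]
gripper_width: 1.002
grasp_force: 0.0
```

```bash
python3 -c "
from h import *
s=state(); print(s['time'],s['tool_pos'],rot().as_matrix().round(3))"
```

```text
2.025 [ 0.34237651 -0.33590355  0.42016229] [[ 1.    -0.004  0.001]
 [-0.004 -1.    -0.001]
 [ 0.001  0.001 -1.   ]]
```

Emit:
jog_arm --motion "100 .03 -.11 -.04 0 0 0; 100 .06 -.22 -.04 0 0 0; 100 .09 -.34 -.04 0 0 0; 100 .12 -.46 -.04 0 0 0; 100 .12 -.56 -.04 0 0 0"

```text
time: 2.65
tool_pos: [0.4022, -0.0552, 0.4383]
tool_rot: [-0.0, 1.0, 0.0, 0.0]
contact_force: [0.1, -0.0, 0.6]
gripper_width: 1.0
grasp_force: 0.0
```

Emit:
jog_arm --motion "100 0 0 0 0 0 0; 100 0 0 0 0 0 0; 100 0 0 0 0 0 0; 100 0 0 0 0 0 0; 100 0 0 0 0 0 0"

```text
time: 3.28
tool_pos: [0.4021, -0.0581, 0.4382]
tool_rot: [-0.0, 1.0, -0.001, -0.0]
contact_force: [0.6, 0.7, 0.3]
gripper_width: 1.0
grasp_force: 0.0
```

```bash
cat > s3.py <<'E'
from h import *
s=state(); print(s["time"],s["tool_pos"].round(4),rot().as_matrix().round(3).tolist())
for c in ["wrist","scene"]:
    f=grab_frame(c); save(f,c+"1.png",None,1.25 if c=="wrist" else 1); np.savez("/tmp/"+c,**f)
    print(c,np.round(f["world_from_camera"],2).tolist())
    for t in ["photometer","dark_cap","cap_loop","hook_hinge","hook_tip","shutter_knob","pass_1","reject_1","filter_1"]:
        print(t,[(round(d["p"],2),np.round(d["at"],3).tolist()) for d in place_of(c,t)])
E
python3 s3.py
```

```text
3.275 [ 0.4021 -0.0581  0.4382] [[1.0, -0.002, -0.0], [-0.002, -1.0, 0.0], [-0.0, -0.0, -1.0]]
wrist [[-0.0, 0.95, 0.32, 0.48], [-1.0, -0.0, -0.0, -0.06], [0.0, -0.32, 0.95, 0.58], [0.0, 0.0, 0.0, 1.0]]
photometer [(0.93, [0.629, -0.013, 0.005])]
dark_cap [(0.87, [0.626, -0.016, 0.046])]
cap_loop []
hook_hinge []
hook_tip [(0.53, [0.624, -0.134, 0.091]), (0.53, [0.436, -0.107, -0.001])]
shutter_knob [(0.93, [0.622, -0.134, 0.091]), (0.66, [0.434, -0.11, -0.005])]
pass_1 [(0.71, [0.431, 0.272, 0.001]), (0.68, [0.481, 0.265, 0.007])]
reject_1 [(0.95, [0.453, -0.22, 0.008]), (0.85, [0.412, -0.222, 0.002]), (0.72, [0.501, -0.217, 0.002])]
filter_1 [(0.84, [0.351, -0.071, 0.001]), (0.83, [0.462, 0.147, -0.001]), (0.8, [0.323, 0.132, 0.004]), (0.75, [0.427, 0.017, 0.0]), (0.7, [0.485, -0.052, -0.006]), (0.68, [0.438, 0.114, 0.0]), (0.68, [0.353, 0.022, 0.002]), (0.67, [0.435, -0.113, -0.0])]
scene [[0.61, 0.61, -0.5, 0.01], [-0.79, 0.47, -0.39, -0.36], [-0.0, 0.63, 0.77, 0.89], [0.0, 0.0, 0.0, 1.0]]
photometer [(0.81, [0.625, -0.017, -0.001])]
dark_cap [(0.6, [0.628, -0.01, 0.041])]
cap_loop [(0.53, [0.627, -0.014, 0.114])]
hook_hinge [(0.64, [0.471, 0.146, 0.002]), (0.55, [0.623, -0.136, 0.096]), (0.53, [0.687, 0.071, 0.134])]
hook_tip [(0.55, [0.685, 0.145, 0.149]), (0.42, [0.435, 0.263, 0.001])]
shutter_knob [(0.69, [0.62, -0.137, 0.097])]
pass_1 [(0.73, [0.385, 0.266, 0.003]), (0.66, [0.484, 0.261, 0.006]), (0.59, [0.434, 0.267, 0.002])]
reject_1 [(0.97, [0.504, -0.216, 0.012]), (0.68, [0.458, -0.22, 0.007]), (0.62, [0.411, -0.222, 0.006])]
filter_1 [(0.83, [0.351, 0.026, 0.003]), (0.82, [0.431, -0.113, -0.001]), (0.74, [0.483, -0.05, 0.003]), (0.71, [0.47, 0.146, 0.004]), (0.67, [0.427, 0.012, 0.001]), (0.58, [0.439, 0.115, 0.001]), (0.5, [0.352, -0.073, 0.001]), (0.49, [0.322, 0.135, 0.0]), (0.46, [0.685, 0.068, 0.133])]
```

View pics/wrist1.png

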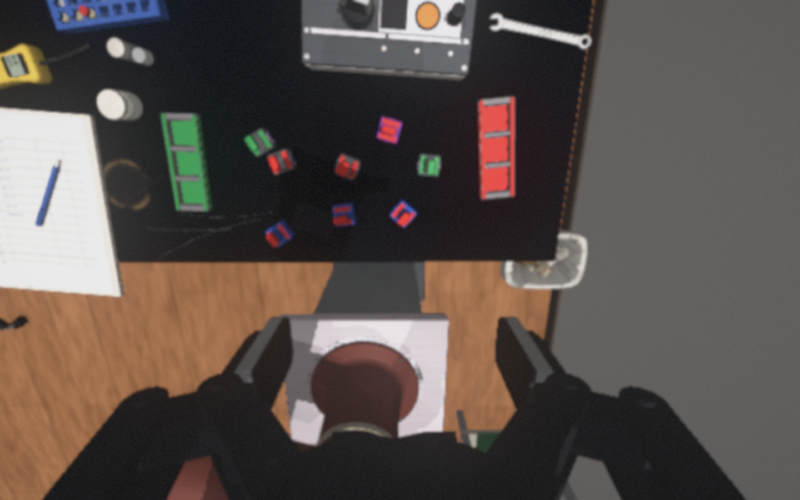

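The wrist view shows the same eight module shapes, the green block at left (185,160), the red block at right (497,147), and a clear bench. Next I'll fit the photometer pose, the hook angle and the module yaws from the depth data.

```bash
cat > s4.py <<'E'
from h import *
S=cloud(dict(np.load("/tmp/scene.npz"))); D=cloud(dict(np.load("/tmp/side.npz"))); W=cloud(dict(np.load("/tmp/wrist.npz")))
def sel(P,z0,z1,x0,x1,y0,y1):
    p=P.reshape(-1,3); m=(p[:,2]>z0)&(p[:,2]<z1)&(p[:,0]>x0)&(p[:,0]<x1)&(p[:,1]>y0)&(p[:,1]<y1); return p[m]
def rect(p): 
    r=cv2.minAreaRect((p[:,:2]*1000).astype(np.float32)); return [np.round(a,1) for a in r]
for n,P in (("scene",S),("side",D)):
    t=sel(P,.148,.165,.67,.80,-.2,.16); print(n,"tower top",len(t),rect(t) if len(t)>5 else 0, np.median(t[:,2]))
    # front edge line of tower top
    b=[(t[(t[:,1]>y)&(t[:,1]<y+.02)][:,0].min(),y+.01) for y in np.arange(-.14,.12,.02) if ((t[:,1]>y)&(t[:,1]<y+.02)).sum()>5]
    b=np.array(b); print(" front edge fit", np.polyfit(b[:,1],b[:,0],1))
    k=sel(P,.125,.16,.66,.72,.13,.22); print(" hook end",len(k),k.min(0).round(3),k.max(0).round(3),rect(k))
    h=sel(P,.02,.5,.64,.85,.13,.30); 
    G={}
    for q in h: 
        i=(round(q[0]/.02)*20,round(q[1]/.02)*20); G[i]=max(G.get(i,0),q[2])
    for x in range(640,860,20): print(x,[int(1000*G.get((x,y),0)) for y in range(140,300,20)])
t=sel(W,.05,.06,.5,.7,-.2,.1); print("deck",rect(t))
for nm,x,y in (("gA",.466,.148),("rB",.438,.115),("rC",.428,.014),("gD",.434,-.113),("purp",.484,-.051)):
    for n,P in (("w",W),("s",S),("d",D)):
        p=sel(P,.030,.06,x-.03,x+.03,y-.025,y+.025); 
        if len(p)>5: print(nm,n,len(p),rect(p))
        p=sel(P,.006,.06,x-.03,x+.03,y-.025,y+.025); 
        if len(p)>5: print("   house",len(p),rect(p))
E
python3 s4.py
```

```text
scene tower top 1581 [array([714.5,  -9.3]), array([ 65.1, 325.2]), np.float64(0.3)] 0.1545110094144374
 front edge fit [0.02007896 0.69024147]
 hook end 50 [0.68  0.13  0.133] [0.692 0.153 0.156] [array([685.7, 141.7]), array([23.1, 11.7]), np.float64(89.3)]
640 [0, 0, 0, 0, 0, 0, 23, 23]
660 [0, 0, 0, 0, 0, 0, 25, 24]
680 [155, 152, 0, 0, 0, 0, 25, 24]
700 [150, 150, 0, 0, 0, 0, 21, 24]
720 [0, 0, 0, 0, 0, 0, 0, 0]
740 [0, 0, 0, 0, 0, 0, 0, 0]
760 [0, 41, 40, 56, 59, 58, 59, 57]
780 [0, 58, 59, 58, 61, 59, 57, 58]
800 [0, 0, 58, 60, 59, 58, 57, 57]
820 [0, 0, 102, 68, 67, 83, 91, 95]
840 [0, 0, 0, 115, 116, 0, 0, 0]
side tower top 742 [array([717.7,  -3.5]), array([ 67.8, 315.3]), np.float64(0.7)] 0.15426607350561258
 front edge fit [0.04312173 0.69314669]
 hook end 50 [0.681 0.132 0.133] [0.691 0.154 0.154] [array([685.3, 142.9]), array([21.8, 10. ]), np.float64(85.0)]
640 [0, 0, 0, 0, 0, 0, 23, 22]
660 [0, 0, 0, 0, 0, 0, 23, 24]
680 [152, 154, 0, 0, 0, 0, 23, 24]
700 [0, 152, 0, 0, 0, 0, 0, 25]
720 [0, 0, 0, 0, 0, 0, 0, 0]
740 [0, 0, 0, 0, 0, 0, 0, 0]
760 [0, 57, 57, 58, 57, 56, 
[... 1757 characters left out ...]
0.7]), np.float64(82.0)]
   house 258 [array([ 429.9, -114. ]), array([35. , 32.2]), np.float64(88.9)]
gD d 69 [array([ 432.5, -107.4]), array([21. , 11.7]), np.float64(13.9)]
   house 194 [array([ 432.9, -108.3]), array([35.6, 31.4]), np.float64(86.1)]
purp w 73 [array([482.4, -50.7]), array([20. , 10.5]), np.float64(74.7)]
   house 319 [array([482.4, -50.7]), array([31.9, 34. ]), np.float64(74.0)]
purp s 75 [array([482.5, -53.2]), array([19.9, 11.3]), np.float64(75.7)]
   house 242 [array([482.2, -53.5]), array([32.4, 35.2]), np.float64(69.2)]
purp d 66 [array([483.8, -48.5]), array([20.7, 13.3]), np.float64(61.1)]
   house 186 [array([484.4, -48.4]), array([32.5, 33.1]), np.float64(77.2)]
```

Emit:
jog_arm --motion "0 .1 -.06 .03 0 0 0; 0 .2 -.13 .06 0 0 0; 0 .3 -.19 .1 0 0 0; 0 .4 -.26 .13 0 0 0; 0 .5 -.32 .16 0 0 0"

```text
time: 4.9
tool_pos: [0.6537, 0.104, 0.3576]
tool_rot: [0.0, 1.0, 0.0, -0.0]
contact_force: [0.1, -1.0, 1.1]
gripper_width: -0.003
grasp_force: 0.0
```

Emit:
jog_arm --motion "0 .06 -.04 .05 0 0 0; 0 .122 -.08 .12 0 0 0; 0 .122 -.08 .2 0 0 0; 0 .122 -.08 .2 0 0 0; 0 .122 -.08 .2 0 0 0"

```text
time: 5.52
tool_pos: [0.7136, 0.1424, 0.2602]
tool_rot: [-0.0, 1.0, -0.0, 0.001]
contact_force: [0.2, -0.1, 0.1]
gripper_width: -0.0
grasp_force: 0.0
```

```bash
cat > s5.py <<'E'
from h import *
s=state(); print(s["time"],s["tool_pos"].round(4),rot().as_matrix().round(3).tolist(),s["contact_force"])
for c in ["wrist"]:
    f=grab_frame(c); save(f,"wrist2.png",None,1.25); np.savez("/tmp/wrist2",**f)
    for t in ["photometer","dark_cap","cap_loop","hook_hinge","hook_tip","shutter_knob"]:
        print(t,[(round(d["p"],2),np.round(d["at"],3).tolist()) for d in place_of(c,t)])
E
python3 s5.py
```

```text
5.525 [0.7136 0.1424 0.2602] [[1.0, -0.0, 0.002], [-0.0, -1.0, 0.0], [0.002, -0.0, -1.0]] [ 0.20527986 -0.14524432  0.12873987]
photometer [(0.8, [0.627, -0.013, 0.001])]
dark_cap [(0.59, [0.625, -0.015, 0.041]), (0.32, [0.481, 0.265, 0.006])]
cap_loop [(0.94, [0.625, -0.019, 0.115]), (0.67, [0.435, -0.11, 0.0]), (0.66, [0.624, -0.015, 0.045]), (0.65, [0.464, 0.143, -0.002]), (0.6, [0.411, -0.222, 0.003])]
hook_hinge [(0.95, [0.688, 0.066, 0.136]), (0.61, [0.524, 0.344, -0.003])]
hook_tip [(0.21, [0.624, -0.133, 0.094])]
shutter_knob [(0.74, [0.62, -0.134, 0.092])]
```

View pics/wrist2.png

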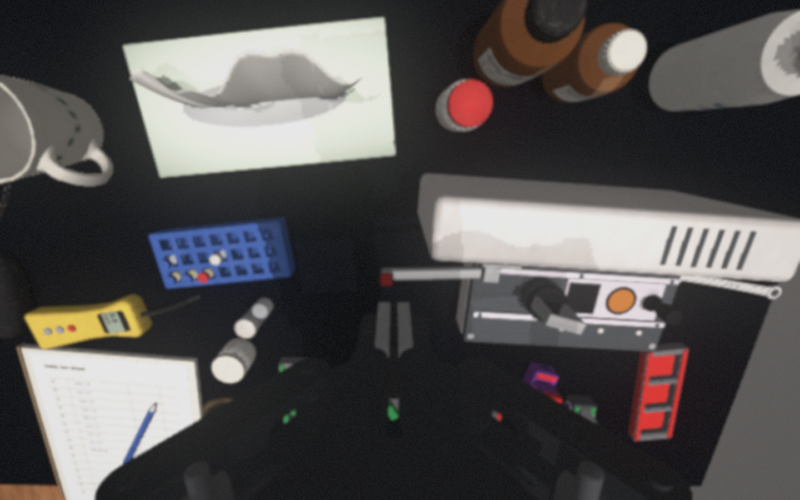

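The wrist view shows the hook bar from the hinge (490,273) to the red tip (386,278), with the fingers still above it. The cap is at (545,300).

```bash
cat > s6.py <<'E'
from h import *
from s4lib import sel,rect
W=cloud(dict(np.load("/tmp/wrist2.npz")))
k=sel(W,.125,.16,.66,.705,.06,.2); print("hook",len(k),rect(k))
for y in np.arange(.06,.17,.01):
    q=k[(k[:,1]>=y)&(k[:,1]<y+.01)]
    if len(q): print(round(y,3),len(q),q[:,0].min().round(4),q[:,0].max().round(4),np.median(q[:,2]).round(3),q[:,2].max().round(3),q[:,1].max().round(4))
t=sel(W,.145,.165,.68,.8,-.2,.14); print("tower ymax",t[:,1].max(),rect(t))
t=sel(W,.108,.13,.58,.67,-.06,.03); print("strap",len(t),rect(t),np.median(t[:,2]))
t=sel(W,.072,.085,.58,.67,-.06,.03); print("captop",len(t),rect(t))
E
sed -n '/^def sel/,/return \[/p' s4.py > s4lib.py; sed -i '1i from h import *' s4lib.py; python3 s6.py
```

```text
hook 1174 [array([693.9, 106.8]), array([92.9, 22.6]), np.float64(89.6)]
0.06 177 0.6824 0.7046 0.151 0.155 0.0699
0.07 193 0.6846 0.705 0.15 0.155 0.0795
0.08 115 0.6847 0.7047 0.142 0.155 0.09
0.09 124 0.6832 0.705 0.142 0.155 0.1
0.1 119 0.6835 0.705 0.141 0.154 0.11
0.11 97 0.6835 0.705 0.141 0.153 0.1199
0.12 90 0.6835 0.6911 0.141 0.143 0.1298
0.13 90 0.6836 0.6911 0.141 0.143 0.1397
0.14 120 0.6828 0.6912 0.144 0.154 0.1496
0.15 49 0.6831 0.6909 0.151 0.155 0.1533
tower ymax 0.1162632046323396 [array([709.1, -26.1]), array([285. ,  66.9]), np.float64(86.0)]
strap 372 [array([628.4, -12.9]), array([35.8, 12.5]), np.float64(72.6)] 0.11841029892700086
captop 562 [array([630.9, -12.3]), array([35.2, 39.6]), np.float64(22.9)]
```

Emit:
jog_arm --motion "0 0 0 .07 0 0 0; 0 0 0 .14 0 0 0; 0 0 0 .21 0 0 0; 0 0 0 .27 0 0 0; 0 0 0 .27 0 0 0"

```text
time: 6.5
tool_pos: [0.711, 0.1423, 0.1198]
tool_rot: [0.0, 1.0, -0.0, -0.003]
contact_force: [-0.2, 0.1, 0.3]
gripper_width: -0.001
grasp_force: 0.0
```

Emit:
jog_arm --motion "0 -.023 .008 0 0 0 0; 0 -.041 .004 0 0 0 0; 0 -.06 .003 0 0 0 0; 0 -.081 .006 0 0 0 0; 0 -.102 .012 0 0 0 0"

```text
time: 7.12
tool_pos: [0.6616, 0.1366, 0.1238]
tool_rot: [-0.0, 1.0, 0.0, 0.0]
contact_force: [1.9, -0.4, -0.5]
gripper_width: -0.001
grasp_force: 0.6
```

Emit:
jog_arm --motion "0 -.02 .009 0 0 0 0; 0 -.038 .021 0 0 0 0; 0 -.069 .051 0 0 0 0; 0 -.079 .069 0 0 0 0; 0 -.087 .086 0 0 0 0"

```text
time: 7.75
tool_pos: [0.6183, 0.0931, 0.1233]
tool_rot: [-0.0, 1.0, -0.0, -0.0]
contact_force: [1.4, 0.8, 0.8]
gripper_width: -0.001
grasp_force: 0.7
```

```bash
cat > s7.py <<'E'
from h import *
from s4lib import sel,rect
import sys
f=grab_frame("scene"); P=cloud(f); save(f,"sc_hook.png",(120,280,300,460),4)
s=state(); print(s["time"],s["tool_pos"].round(4),s["contact_force"])
f2=grab_frame("side"); P2=cloud(f2)
for Q in (P,P2):
    k=sel(Q,.143,.158,.57,.68,.03,.16); print(len(k),np.median(k,0).round(4) if len(k) else 0)
print([(d["p"],d["at"]) for d in place_of("side","hook_tip")],[(d["p"],d["at"]) for d in place_of("scene","hook_tip")])
E
python3 s7.py
```

```text
7.8 [0.6182 0.0922 0.1233] [ 0.44025927 -0.63070476  0.09578695]
76 [0.6087 0.0792 0.1499]
79 [0.6118 0.0974 0.1504]
[(0.42, [0.6087, 0.0752, 0.1564])] [(0.48, [0.4337, 0.1147, 0.0003]), (0.44, [0.606, 0.0763, 0.1504])]
```

Emit:
jog_arm --motion "0 0 .004 0 0 0 0; 0 0 .008 0 0 0 0; 0 0 .012 0 0 0 0; 0 0 .012 0 0 0 0; 0 0 .012 0 0 0 0"

```text
time: 8.57
tool_pos: [0.6185, 0.0896, 0.1232]
tool_rot: [-0.002, 1.0, 0.0, -0.0]
contact_force: [0.1, 7.1, -0.5]
gripper_width: 0.002
grasp_force: 3.3
```

```bash
python3 s7.py
```

```text
8.625 [0.6185 0.0896 0.1233] [-1.02021708  6.87019162  0.25900926]
73 [0.6091 0.0764 0.1498]
79 [0.6114 0.095  0.1506]
[(0.55, [0.6079, 0.0723, 0.1545])] [(0.64, [0.6062, 0.0707, 0.1522])]
```

Emit:
jog_arm --motion "0 0 -.03 0 0 0 0; 0 0 -.03 -.12 0 0 0; 20 0 0 -.24 0 0 .1; 40 .02 .1 -.26 0 0 .2; 60 .02 .2 -.26 0 0 .2025"

```text
time: 9.4
tool_pos: [0.6301, -0.0132, 0.2562]
tool_rot: [0.0, 0.989, -0.151, 0.003]
contact_force: [0.9, -0.5, -0.7]
gripper_width: 0.59
grasp_force: 0.0
```

Emit:
jog_arm --motion "60 0 0 0 0 0 0; 60 0 0 0 0 0 0; 60 0 0 0 0 0 0; 60 0 0 0 0 0 0; 60 0 0 0 0 0 0"

```text
time: 10.02
tool_pos: [0.6286, -0.0117, 0.2533]
tool_rot: [0.0, 0.989, -0.151, -0.0]
contact_force: [-0.4, -1.0, -0.1]
gripper_width: 0.598
grasp_force: 0.0
```

```bash
cat > s8.py <<'E'
from h import *
from s4lib import sel,rect
s=state(); print(s["time"],s["tool_pos"].round(4),rot().as_matrix().round(3).tolist(),s["gripper_width"])
for c in ["wrist","scene","side"]:
    f=grab_frame(c); W=cloud(f)
    if c=="wrist": save(f,"wrist3.png",None,1.25)
    t=sel(W,.108,.13,.58,.67,-.06,.03); print("strap",len(t),rect(t) if len(t)>4 else 0)
    k=sel(W,.143,.158,.57,.68,.03,.16); print("tip",len(k),np.median(k,0).round(4) if len(k) else 0)
    k=sel(W,.132,.146,.59,.66,.03,.16); print("bar",len(k),np.median(k,0).round(4),rect(k) if len(k)>4 else 0)
    print([(round(d["p"],2),d["at"].round(3) if hasattr(d["at"],"round") else d["at"]) for d in place_of(c,"cap_loop")])
E
python3 s8.py
```

```text
10.025 [ 0.6286 -0.0117  0.2533] [[0.954, -0.298, -0.0], [-0.298, -0.954, -0.0], [-0.0, 0.0, -1.0]] 0.5979269270859465
strap 438 [array([628.7, -13.5]), array([35.8, 12.3]), np.float64(73.4)]
tip 114 [0.6085 0.0715 0.1515]
bar 528 [0.6347 0.0696 0.1413] [array([632.1,  71.3]), array([ 8.7, 56.4]), np.float64(86.4)]
[(0.8, [0.6237, -0.0134, 0.1152])]
strap 80 [array([627.3, -15.8]), array([37.6, 14.1]), np.float64(71.6)]
tip 28 [0.6077 0.0698 0.147 ]
bar 83 [0.6314 0.0682 0.1412] [array([630.3,  69.3]), array([10.2, 58.8]), np.float64(87.6)]
[(0.31, [0.6224, -0.015, 0.0017]), (0.18, [0.5031, -0.2142, 0.0061])]
strap 54 [array([629. , -11.5]), array([34.8, 14.8]), np.float64(72.1)]
tip 20 [0.6068 0.0764 0.1486]
bar 74 [0.6299 0.0749 0.1396] [array([630.9,  71.9]), array([11.2, 55.6]), np.float64(85.6)]
[(0.61, [0.6096, 0.075, 0.155]), (0.23, [0.4793, 0.261, 0.0035])]
```

View pics/wrist3.png

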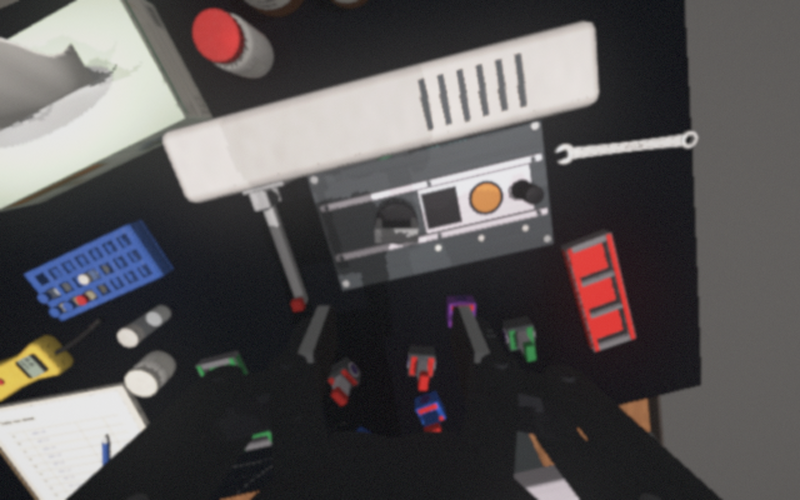

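Emit:
jog_arm --motion "60 0 .003 .1 0 0 0; 60 0 .003 .2 0 0 0; 60 0 .003 .28 0 0 0; 60 0 .003 .334 0 0 0; 60 0 .003 .334 0 0 0"

```text
time: 10.95
tool_pos: [0.626, -0.0136, 0.0833]
tool_rot: [0.0, 0.988, -0.151, -0.003]
contact_force: [-0.0, -0.9, 0.6]
gripper_width: 0.602
grasp_force: 0.0
```

Emit:
jog_arm --motion "0 0 0 0 0 0 0; 0 0 0 0 0 0 0; 0 0 0 0 0 0 0; 0 0 0 0 0 0 0; 0 0 0 0 0 0 0"

```text
time: 11.58
tool_pos: [0.6291, -0.014, 0.0878]
tool_rot: [-0.0, 0.988, -0.151, 0.001]
contact_force: [0.2, 0.7, 5.4]
gripper_width: 0.409
grasp_force: 60.5
```

Emit:
jog_arm --motion "0 0 0 -.03 0 0 0; 0 0 0 -.093 0 0 0; 0 -.04 .013 -.093 0 0 -.05; 0 -.08 .026 -.093 0 0 -.1; 0 -.121 .038 -.093 0 0 -.156"

```text
time: 12.2
tool_pos: [0.5638, -0.0138, 0.133]
tool_rot: [-0.0, 0.999, -0.034, -0.0]
contact_force: [-0.4, -0.4, -1.5]
gripper_width: 0.412
grasp_force: 59.9
```

Emit:
jog_arm --motion "0 -.002 -.045 0 0 0 0; 0 -.005 -.09 0 0 0 0; 0 -.008 -.135 0 0 0 0; 0 -.011 -.178 0 0 0 0; 0 -.011 -.178 0 0 0 0"

```text
time: 12.82
tool_pos: [0.5651, 0.0763, 0.1329]
tool_rot: [0.0, 0.999, -0.034, -0.0]
contact_force: [-0.5, -0.3, -1.2]
gripper_width: 0.412
grasp_force: 60.2
```

```bash
cat > s9.py <<'E'
from h import *
from s4lib import sel,rect
import sys
s=state(); print(s["time"],s["tool_pos"].round(4),rot().as_matrix().round(3).tolist(),s["gripper_width"],s["contact_force"].round(1))
for c in ["scene","side"]:
    f=grab_frame(c); W=cloud(f)
    save(f,"%s_%s.png"%(c,sys.argv[1]),(110,280,290,500) if c=="scene" else (140,260,200,360),4)
    print([(round(d["p"],2),np.round(d["at"],3).tolist()) for d in place_of(c,"cap_loop")],[(round(d["p"],2),np.round(d["at"],3).tolist()) for d in place_of(c,"dark_cap")],[(round(d["p"],2),np.round(d["at"],3).tolist()) for d in place_of(c,"hook_tip")])
import cv2
a=cv2.imread("pics/scene_%s.png"%sys.argv[1]);b=cv2.imread("pics/side_%s.png"%sys.argv[1])
a=cv2.resize(a,(400,324));b=cv2.resize(b,(400,300)); a=a[:300]; cv2.imwrite("pics/both_%s.png"%sys.argv[1],np.hstack([a,b]))
E
python3 s9.py a
```

```text
12.825 [0.5651 0.0763 0.1329] [[0.998, -0.068, -0.001], [-0.068, -0.998, -0.0], [-0.001, 0.0, -1.0]] 0.41151084941757493 [-0.5 -0.3 -1.2]
[(0.72, [0.563, 0.078, 0.161]), (0.71, [0.52, 0.347, 0.0]), (0.67, [0.435, 0.115, 0.001])] [] [(0.17, [0.522, 0.346, 0.002])]
[(0.72, [0.568, 0.075, 0.159]), (0.69, [0.644, 0.069, 0.143])] [(0.89, [0.566, 0.07, 0.094]), (0.63, [0.627, -0.011, 0.005])] [(0.71, [0.607, 0.073, 0.154])]
```

View pics/both_a.png

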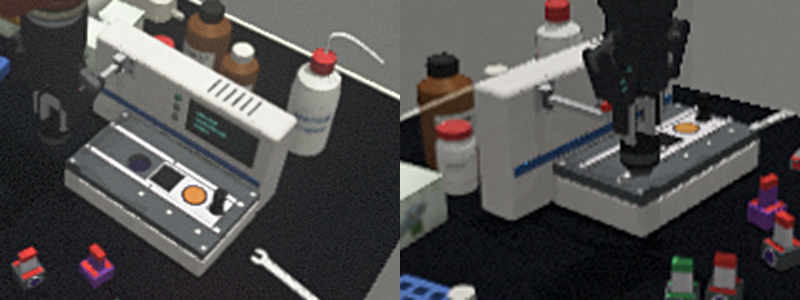

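The cap is held upright in front of the hook tip, with the strap at 0.160 m and the port bare. I'll thread it on and lower it.

Emit:
jog_arm --motion "0 .03 0 0 0 0 0; 0 .06 0 0 0 0 0; 0 .09 0 0 0 0 0; 0 .12 0 0 0 0 0; 0 .146 0 0 0 0 0"

```text
time: 13.85
tool_pos: [0.6395, 0.0701, 0.1327]
tool_rot: [0.0, 0.999, -0.035, -0.0]
contact_force: [0.4, 0.2, -1.4]
gripper_width: 0.41
grasp_force: 60.2
```

Emit:
jog_arm --motion "0 0 0 .008 0 0 0; 0 0 0 .016 0 0 0; 0 0 0 .024 0 0 0; 0 0 0 .031 0 0 0; 0 0 0 .037 0 0 0"

```text
time: 14.48
tool_pos: [0.6381, 0.0703, 0.1146]
tool_rot: [0.0, 0.999, -0.035, -0.0]
contact_force: [-6.0, 0.2, 10.8]
gripper_width: 0.41
grasp_force: 61.5
```

```bash
python3 s9.py b
```

```text
14.475 [0.6381 0.0703 0.1146] [[0.998, -0.07, -0.0], [-0.07, -0.998, -0.0], [-0.0, 0.0, -1.0]] 0.4099230497107486 [-6.   0.2 10.8]
[(0.6, [0.635, 0.067, 0.142]), (0.36, [0.386, 0.266, 0.004])] [(0.8, [0.635, 0.076, 0.07])] [(0.55, [0.611, 0.071, 0.154])]
[(0.48, [0.638, 0.07, 0.142])] [(0.58, [0.636, 0.067, 0.077])] [(0.45, [0.608, 0.074, 0.156])]
```

View pics/both_b.png

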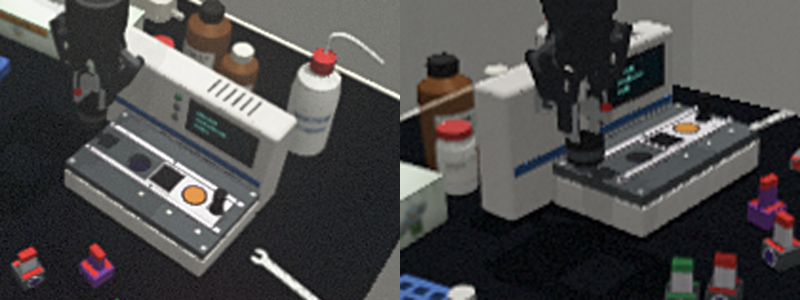

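Emit:
jog_arm --motion "0 0 0 -.003 0 0 0; 30 0 0 -.003 0 0 0; 60 0 0 -.003 0 0 0; 60 0 0 -.003 0 0 0; 60 0 0 -.003 0 0 0"

```text
time: 15.5
tool_pos: [0.6384, 0.0702, 0.116]
tool_rot: [0.0, 0.999, -0.035, 0.0]
contact_force: [-0.1, -0.7, -0.6]
gripper_width: 0.598
grasp_force: 0.0
```

Emit:
jog_arm --motion "60 0 0 -.03 0 0 0; 60 0 0 -.08 0 0 0; 60 0 0 -.15 0 0 0; 60 0 0 -.22 0 0 0; 60 0 0 -.28 0 0 0"

```text
time: 16.12
tool_pos: [0.6387, 0.0702, 0.2591]
tool_rot: [-0.0, 0.999, -0.035, 0.001]
contact_force: [0.5, 0.1, 0.1]
gripper_width: 0.6
grasp_force: 0.0
```

```bash
python3 s9.py c
cat > s10.py <<'E'
from h import *
from s4lib import sel,rect
for c in ["wrist","scene","side"]:
    f=grab_frame(c); P=cloud(f)
    k=sel(P,.086,.100,.59,.65,-.17,-.06); print(c,"knob",len(k),rect(k) if len(k)>4 else 0,np.median(k[:,2]) if len(k) else 0)
    print([(round(d["p"],2),np.round(d["at"],3).tolist()) for d in place_of(c,"shutter_knob")])
E
python3 s10.py
```

```text
16.125 [0.6387 0.0702 0.2591] [[0.998, -0.07, 0.003], [-0.07, -0.998, -0.0], [0.003, -0.0, -1.0]] 0.6001642032656337 [0.5 0.1 0.1]
[(0.66, [0.584, 0.303, -0.0]), (0.54, [0.637, 0.07, 0.143])] [(0.63, [0.637, 0.071, 0.069]), (0.5, [0.431, -0.113, -0.0]), (0.5, [0.522, 0.349, 0.001])] [(0.54, [0.608, 0.068, 0.151])]
[(0.56, [0.64, 0.066, 0.141])] [(0.78, [0.636, 0.069, 0.078])] [(0.54, [0.61, 0.074, 0.152])]
wrist knob 208 [array([ 619.9, -134.2]), array([15.7, 15.8]), np.float64(42.4)] 0.09274502147019267
[(0.66, [0.623, -0.132, 0.093]), (0.34, [0.691, 0.068, 0.141])]
scene knob 44 [array([ 618. , -137.6]), array([14.5, 16.1]), np.float64(2.6)] 0.09217507766623279
[(0.64, [0.62, -0.134, 0.097])]
side knob 20 [array([ 619.7, -131.3]), array([11.9, 12. ]), np.float64(32.9)] 0.0909563526053433
[(0.53, [0.619, -0.132, 0.095])]
```

View pics/both_c.png

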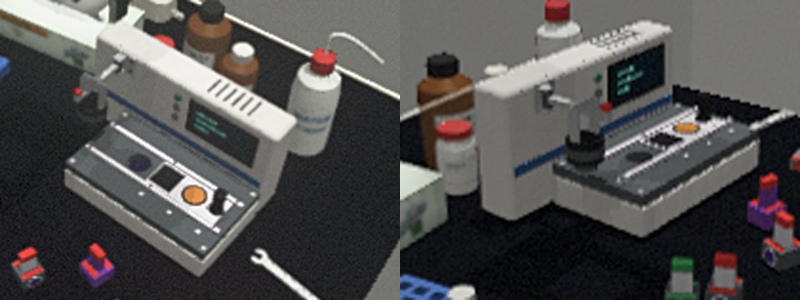

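The cap hangs free on the hook. Now the shutter knob.

Emit:
jog_arm --motion "50 -.002 .1 0 0 0 0; 50 -.004 .2 0 0 0 0; 50 -.006 .31 .05 0 0 0; 50 -.009 .41 .12 0 0 0; 50 -.009 .41 .2 0 0 0"

```text
time: 17.45
tool_pos: [0.6196, -0.1376, 0.1558]
tool_rot: [0.001, 0.999, -0.037, 0.001]
contact_force: [0.5, 0.7, -0.1]
gripper_width: 0.499
grasp_force: 0.0
```

Emit:
jog_arm --motion "50 0 0 0 0 0 0; 50 0 0 .06 0 0 0; 50 0 0 .12 0 0 0; 50 0 0 .184 0 0 0; 50 0 0 .184 0 0 0"

```text
time: 18.08
tool_pos: [0.6186, -0.1329, 0.0628]
tool_rot: [-0.0, 0.999, -0.034, -0.002]
contact_force: [-0.3, 0.2, -0.1]
gripper_width: 0.502
grasp_force: 0.0
```

Emit:
jog_arm --motion "5 0 0 0 0 0 0; 5 0 0 0 0 0 0; 5 0 0 0 0 0 0; 5 0 0 0 0 0 0; 5 0 0 0 0 0 0"

```text
time: 18.7
tool_pos: [0.6214, -0.135, 0.0671]
tool_rot: [0.001, 0.999, -0.035, 0.002]
contact_force: [-2.0, -1.6, 6.4]
gripper_width: 0.18
grasp_force: 58.8
```

Emit:
jog_arm --motion "5 0 0 -.003 0 0 0; 5 0 -.022 -.003 0 0 0; 5 0 -.044 -.003 0 0 0; 5 0 -.066 -.003 0 0 0; 5 0 -.088 -.003 0 0 0"

```text
time: 19.32
tool_pos: [0.6243, -0.0907, 0.0671]
tool_rot: [0.001, 0.999, -0.035, 0.002]
contact_force: [3.5, -7.0, 3.4]
gripper_width: 0.175
grasp_force: 59.2
```

Emit:
jog_arm --motion "5 0 0 0 0 0 0; 25 0 0 0 0 0 0; 50 0 0 0 0 0 0; 50 0 0 0 0 0 0; 50 0 0 -.06 0 0 0"

```text
time: 19.95
tool_pos: [0.6195, -0.0892, 0.0916]
tool_rot: [-0.001, 0.999, -0.035, -0.004]
contact_force: [-0.3, -0.8, -0.2]
gripper_width: 0.5
grasp_force: 0.0
```

Emit:
jog_arm --motion "50 0 0 -.1 0 0 0; 50 0 0 -.2 0 0 0; 50 -.1 0 -.26 0 0 0; 50 -.2 0 -.3 0 0 0; 50 -.25 0 -.3 0 0 0"

```text
time: 20.58
tool_pos: [0.4968, -0.0813, 0.2473]
tool_rot: [0.0, 0.999, -0.035, 0.001]
contact_force: [0.4, -0.7, 0.0]
gripper_width: 0.499
grasp_force: 0.0
```

```bash
python3 s9.py d; python3 s10.py
cat > s11.py <<'E'
from h import *
from s4lib import sel,rect
for c in ["wrist","scene","side"]:
    f=grab_frame(c); P=cloud(f); np.savez("/tmp/m_"+c,**f); save(f,"m_%s.png"%c,None,1.25)
    for t in ["filter_1","pass_1","reject_1"]:
      for d in place_of(c,t):
        x,y,z=d["at"]
        if d["p"]<.4 or abs(z)>.02 : continue
        o=""
        if t=="filter_1":
            p=sel(P,.030,.06,x-.03,x+.03,y-.03,y+.03)
            if len(p)>8: o=rect(p)
        print(c,t,round(d["p"],2),np.round(d["at"],3).tolist(),o)
E
python3 s11.py
```

```text
20.575 [ 0.4968 -0.0813  0.2473] [[0.998, -0.07, 0.003], [-0.07, -0.998, -0.001], [0.003, 0.001, -1.0]] 0.49862485529394646 [ 0.4 -0.7  0. ]
[(0.77, [0.637, 0.07, 0.144])] [] [(0.58, [0.606, 0.069, 0.152])]
[(0.81, [0.638, 0.069, 0.142])] [(0.86, [0.638, 0.069, 0.078])] [(0.52, [0.607, 0.075, 0.153]), (0.18, [0.63, -0.008, 0.002])]
wrist knob 286 [array([622.4, -91. ]), array([16.2, 16.2]), np.float64(12.0)] 0.09279648912776833
[(0.7, [0.627, -0.088, 0.094])]
scene knob 43 [array([620.9, -93.9]), array([15.6, 15.5]), np.float64(71.8)] 0.09269023000099619
[(0.82, [0.622, -0.093, 0.095]), (0.4, [0.586, 0.301, -0.002]), (0.29, [0.633, 0.072, 0.071])]
side knob 23 [array([623.4, -89.8]), array([15.5, 13. ]), np.float64(19.2)] 0.09140776132138778
[(0.61, [0.624, -0.089, 0.096]), (0.45, [0.432, 0.012, -0.002]), (0.2, [0.62, -0.266, 0.002])]
wrist filter_1 0.9 [0.355, -0.07, -0.0] [array([356.1, -72.7]), array([10.5, 20.1]), np.float64(49.6)]
wrist filter_1 0.77 [0.438, 0.116, -0.0] [array([449.6, 125.7]), array([52. , 16.7]), np.float64(41.5)]
wrist filter_1 0.77 [0.483, -0.05, -0.003] [ar
[... 2206 characters left out ...]
([10.7, 22.7]), np.float64(3.8)]
side filter_1 0.6 [0.325, 0.136, -0.001] [array([321.9, 134.4]), array([20.5, 10.6]), np.float64(26.5)]
side filter_1 0.56 [0.433, 0.012, -0.005] [array([430. ,  17.3]), array([10.8, 21.9]), np.float64(80.0)]
side filter_1 0.46 [0.43, -0.113, -0.001] [array([ 432.6, -109.1]), array([11.6, 21.8]), np.float64(85.6)]
side filter_1 0.46 [0.483, -0.053, 0.001] [array([483.2, -50. ]), array([22.9, 12.2]), np.float64(78.5)]
side pass_1 0.85 [0.482, 0.263, 0.005] 
side pass_1 0.7 [0.434, 0.268, -0.001] 
side pass_1 0.58 [0.393, 0.268, 0.005] 
side reject_1 0.97 [0.409, -0.218, 0.005] 
side reject_1 0.87 [0.454, -0.216, 0.006] 
side reject_1 0.6 [0.497, -0.211, 0.002]
```

Shutter moved 43 mm, so it is in the covered stop, and the cap is still hanging. Now I'll measure the blocks and the four tabs.

```bash
cat > s12.py <<'E'
from h import *
from s4lib import sel,rect
from scipy.spatial.transform import Rotation
def tab(P,x,y):
    p=sel(P,.027,.060,x-.025,x+.025,y-.025,y+.025)
    for _ in range(3):
        if len(p)<8: return None
        c=p[:,:2].mean(0) if _ else np.array([x,y]); p=p[np.hypot(*(p[:,:2]-c).T)<.0155]
    r=cv2.minAreaRect((p[:,:2]*1000).astype(np.float32)); a=r[2]+(90 if r[1][0]<r[1][1] else 0)
    return np.round(r[0],1).tolist(),np.round(r[1],1).tolist(),round(a%180,1)
def block(P,x,y):
    p=sel(P,.0105,.020,x-.1,x+.1,y-.05,y+.05); r=cv2.minAreaRect((p[:,:2]*1000).astype(np.float32))
    a=(r[2]+(90 if r[1][0]<r[1][1] else 0))%180; return len(p),np.round(r[0],1).tolist(),np.round(r[1],1).tolist(),round(a,1)
if __name__=="__main__":
    for c in ["wrist","scene","side"]:
        P=cloud(dict(np.load("/tmp/m_%s.npz"%c)))
        print(c,"pass",block(P,.434,.267),"rej",block(P,.455,-.217))
        for n,x,y in (("gA",.465,.147),("rB",.438,.115),("rC",.430,.014),("gD",.433,-.112)): print("  ",n,tab(P,x,y))
E
python3 s12.py
```

```text
wrist pass (1853, [434.4, 267.5], [56.0, 148.8], 178.6) rej (1871, [454.1, -216.7], [147.6, 53.9], 5.9)
   gA ([467.4, 145.1], [20.6, 11.3], 27.4)
   rB ([438.3, 115.5], [20.7, 11.4], 15.0)
   rC ([430.6, 14.2], [10.5, 20.6], 158.7)
   gD ([433.0, -111.7], [10.2, 20.5], 175.1)
scene pass (442, [435.5, 265.7], [56.3, 149.9], 177.7) rej (637, [453.9, -218.7], [150.3, 52.7], 5.9)
   gA ([465.4, 143.9], [21.2, 10.1], 27.5)
   rB ([437.3, 114.8], [22.1, 11.4], 21.5)
   rC ([428.7, 13.6], [12.9, 20.6], 158.3)
   gD ([431.0, -114.4], [11.2, 21.1], 171.1)
side pass (684, [436.4, 269.3], [56.1, 149.3], 179.2) rej (248, [456.4, -215.7], [148.4, 59.4], 4.7)
   gA ([467.4, 147.4], [20.9, 13.3], 31.6)
   rB ([438.6, 118.3], [20.3, 12.9], 17.7)
   rC ([430.0, 17.3], [10.8, 21.9], 170.0)
   gD ([432.6, -109.1], [11.6, 21.8], 175.6)
```

View pics/m_wrist.png

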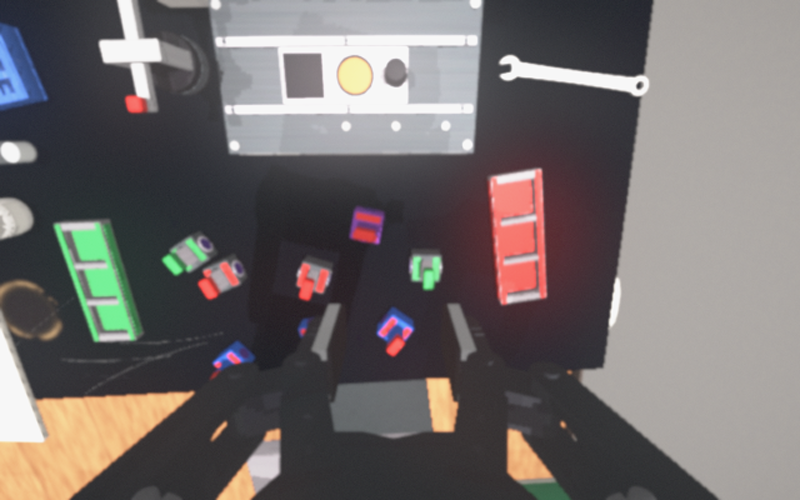

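The wrist view shows the four targets: green at (190,255) and (427,267), red at (222,275) and (315,277). The blank half covers the port at (303,75)–(355,75), and the blocks are empty. I'll pick the right-hand green one first.

Emit:
jog_arm --motion "40 -.04 .02 .06 0 0 .01; 40 -.08 .045 .12 0 0 .023; 40 -.124 .07 .19 0 0 .023; 40 -.124 .07 .25 0 0 .023; 40 -.124 .07 .25 0 0 .023"

```text
time: 22.5
tool_pos: [0.4316, -0.1112, 0.1178]
tool_rot: [-0.001, 0.999, -0.052, -0.003]
contact_force: [-0.4, 0.1, 0.8]
gripper_width: 0.404
grasp_force: 0.0
```

```bash
cat > s13.py <<'E'
import sys
from h import *
from s12 import tab,block
x,y=map(float,sys.argv[1:3])
f=grab_frame("wrist"); P=cloud(f); s=state(); M=rot().as_matrix()
print(s["tool_pos"].round(4), "toolx deg",np.degrees(np.arctan2(M[1,0],M[0,0])).round(1), "tab",tab(P,x,y))
E
python3 s13.py .4325 -.112
```

```text
[ 0.4331 -0.1117  0.1199] toolx deg -6.0 tab ([433.2, -112.2], [10.3, 19.6], 174.2)
```

Emit:
jog_arm --motion "40 0 0 .06 0 0 0; 40 0 0 .12 0 0 0; 40 0 0 .16 0 0 0; 40 0 0 .184 0 0 0; 40 0 0 .184 0 0 0"

```text
time: 23.18
tool_pos: [0.4341, -0.112, 0.0288]
tool_rot: [0.0, 0.999, -0.052, 0.0]
contact_force: [-0.1, -0.4, 0.7]
gripper_width: 0.4
grasp_force: 0.0
```

Emit:
jog_arm --motion "0 0 0 0 0 0 0; 0 0 0 0 0 0 0; 0 0 0 0 0 0 0; 0 0 0 0 0 0 0; 0 0 0 0 0 0 0"

```text
time: 23.8
tool_pos: [0.4348, -0.1124, 0.0298]
tool_rot: [0.0, 0.999, -0.052, 0.001]
contact_force: [0.1, -0.3, 7.1]
gripper_width: 0.102
grasp_force: 59.4
```

Emit:
jog_arm --motion "0 0 0 -.05 0 0 0; 0 0 0 -.12 0 0 0; 0 0 0 -.2 0 0 0; 0 0 -.06 -.26 0 0 0; 0 0 -.16 -.26 0 0 0"

```text
time: 24.42
tool_pos: [0.4438, -0.0328, 0.1617]
tool_rot: [0.001, 0.999, -0.054, 0.003]
contact_force: [0.6, 0.5, -1.2]
gripper_width: 0.102
grasp_force: 58.7
```

Emit:
jog_arm --motion "0 -.016 -.12 0 0 0 -.02; 0 -.032 -.24 0 0 0 -.049; 0 -.048 -.36 0 0 0 -.049; 0 -.064 -.48 0 0 0 -.049; 0 -.08 -.596 0 0 0 -.049"

```text
time: 25.05
tool_pos: [0.4324, 0.2701, 0.158]
tool_rot: [0.0, 1.0, -0.015, -0.0]
contact_force: [1.3, -0.3, -0.9]
gripper_width: 0.102
grasp_force: 58.7
```

Emit:
jog_arm --motion "0 0 0 .05 0 0 0; 0 0 0 .1 0 0 0; 0 0 0 .1 0 0 0; 0 0 0 .1 0 0 0; 0 0 0 .1 0 0 0"

```text
time: 25.68
tool_pos: [0.4342, 0.2683, 0.1098]
tool_rot: [-0.0, 1.0, -0.016, 0.001]
contact_force: [0.9, -0.2, -1.4]
gripper_width: 0.102
grasp_force: 58.9
```

```bash
cat > s14.py <<'E'
import sys
from h import *
from s12 import tab,block
x,y=map(float,sys.argv[1:3])
f=grab_frame("wrist"); save(f,sys.argv[3],None,1.25); P=cloud(f); s=state(); M=rot().as_matrix()
print(s["time"],s["tool_pos"].round(4), "toolx deg",np.degrees(np.arctan2(M[1,0],M[0,0])).round(1),"width",s["gripper_width"], "block",block(P,x,y),block(cloud(grab_frame("side")),x,y),block(cloud(grab_frame("scene")),x,y))
for t in ("pass_1","reject_1"): print(t,[(round(d["p"],2),np.round(d["at"],3).tolist()) for d in place_of("wrist",t)])
E
python3 s14.py .435 .267 p1.png
```

```text
25.725 [0.4341 0.2683 0.1098] toolx deg -1.8 width 0.10775227575049716 block (2834, [447.3, 267.8], [53.6, 121.9], 178.2) (684, [436.6, 268.2], [55.9, 151.4], 177.8) (447, [435.7, 265.1], [57.5, 149.7], 177.8)
pass_1 [(0.85, [0.477, 0.265, 0.004]), (0.81, [0.432, 0.268, 0.004])]
reject_1 [(0.53, [0.425, 0.148, -0.001])]
```

View pics/p1.png

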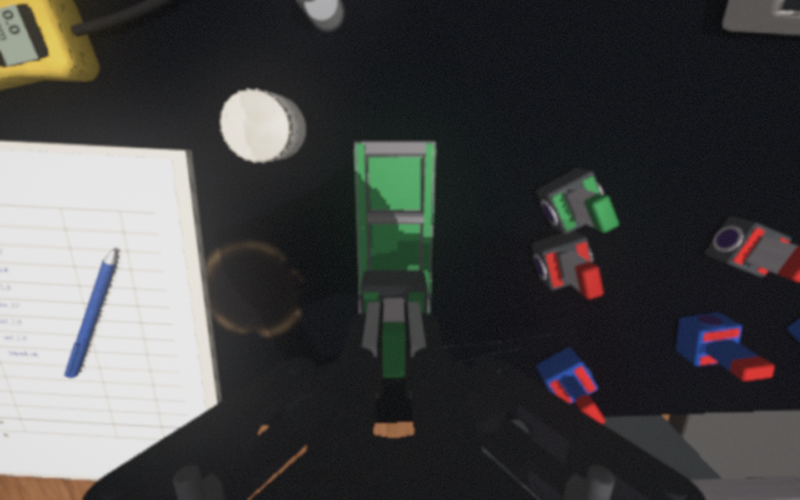

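The module is held over the middle pocket, with the pocket floor at (395,245). The red module near the green one has been knocked and now appears at (570,265). I'll lower this one now.

Emit:
jog_arm --motion "0 0 0 .05 0 0 0; 0 0 0 .1 0 0 0; 0 0 0 .125 0 0 0; 0 0 0 .14 0 0 0; 0 0 0 .15 0 0 0"

```text
time: 26.55
tool_pos: [0.4387, 0.2687, 0.0399]
tool_rot: [0.0, 1.0, -0.015, 0.005]
contact_force: [3.6, -8.0, 31.3]
gripper_width: 0.105
grasp_force: 66.0
```

Emit:
jog_arm --motion "0 0 0 0 0 0 0; 20 0 0 0 0 0 0; 40 0 0 0 0 0 0; 40 0 0 0 0 0 0; 40 0 0 0 0 0 0"

```text
time: 27.18
tool_pos: [0.4328, 0.2681, 0.0328]
tool_rot: [0.0, 1.0, -0.015, -0.0]
contact_force: [-0.6, 0.0, 0.5]
gripper_width: 0.404
grasp_force: 0.0
```

Emit:
jog_arm --motion "40 0 0 -.08 0 0 0; 40 0 0 -.17 0 0 0; 40 0 .06 -.23 0 0 0; 40 0 .12 -.27 0 0 0; 40 0 .16 -.28 0 0 0"

```text
time: 27.8
tool_pos: [0.4315, 0.1875, 0.1752]
tool_rot: [-0.0, 1.0, -0.016, 0.002]
contact_force: [0.2, 1.1, -0.2]
gripper_width: 0.395
grasp_force: 0.0
```

```bash
cat > s15.py <<'E'
from h import *
from s12 import tab,sel
s=state(); print(s["time"],s["tool_pos"].round(4))
A={}
for c in ["wrist","scene","side"]:
    f=grab_frame(c); P=cloud(f)
    if c=="wrist": save(f,"m2_wrist.png",None,1.25)
    for d in place_of(c,"filter_1"):
        x,y,z=d["at"]
        if d["p"]<.3: continue
        p=P.reshape(-1,3); m=(np.hypot(p[:,0]-x,p[:,1]-y)<.02)&(p[:,2]>.035)&(p[:,2]<.065); col=f["color"].reshape(-1,3)[m]
        print(c,round(d["p"],2),np.round(d["at"],3).tolist(),tab(P,x,y),"zmax",p[m][:,2].max().round(4) if m.any() else 0, np.median(col,0) if m.any() else "")
E
python3 s15.py
```

```text
27.8 [0.4315 0.1875 0.1752]
wrist 0.95 [0.351, 0.022, 0.001] ([353.7, 24.5], [11.5, 20.8], 98.6) zmax 0.0552 [92. 39. 49.]
wrist 0.81 [0.356, -0.07, 0.002] ([355.1, -71.9], [12.7, 20.6], 141.3) zmax 0.0561 [89. 40. 52.]
wrist 0.72 [0.462, 0.145, 0.003] ([467.0, 146.5], [20.3, 10.6], 26.4) zmax 0.056 [ 75. 145.  88.]
wrist 0.71 [0.423, 0.148, -0.002] ([423.9, 147.5], [21.2, 10.4], 18.4) zmax 0.0556 [165.5  54.   50. ]
wrist 0.62 [0.32, 0.131, 0.004] None zmax 0 
wrist 0.58 [0.484, -0.049, -0.002] ([483.7, -49.9], [22.3, 10.9], 74.9) zmax 0.0556 [150.  42.  52.]
wrist 0.57 [0.432, 0.27, 0.006] ([432.3, 264.4], [21.6, 25.8], 158.7) zmax 0.0641 [49.  89.5 60. ]
wrist 0.56 [0.433, 0.017, -0.003] ([429.6, 15.2], [11.7, 19.7], 156.6) zmax 0.0556 [111.  62.  58.]
scene 0.82 [0.429, 0.269, 0.008] ([429.6, 266.3], [22.1, 24.6], 103.3) zmax 0.0641 [103. 104. 101.]
scene 0.82 [0.431, 0.015, 0.003] ([428.8, 12.5], [12.9, 21.5], 162.4) zmax 0.0563 [147.   69.5  65. ]
scene 0.78 [0.422, 0.145, 0.001] ([423.1, 144.7], [21.2, 10.0], 16.1) zmax 0.0565 [144.  56.  51.]
scene 0.72 [0.321, 0.134, -0.0] (
[... 643 characters left out ...]
38 [109. 107. 109.]
side 0.85 [0.324, 0.133, 0.0] ([322.0, 134.0], [20.2, 10.8], 32.2) zmax 0.0554 [97.  41.5 46. ]
side 0.74 [0.424, 0.144, 0.001] ([424.3, 149.1], [20.0, 12.0], 13.1) zmax 0.0556 [105.   52.5  49. ]
side 0.68 [0.463, 0.147, 0.001] ([467.3, 147.5], [20.9, 12.7], 27.3) zmax 0.0555 [ 61. 106.  80.]
side 0.66 [0.359, -0.071, -0.003] ([357.6, -70.1], [9.9, 23.5], 148.0) zmax 0.0559 [95.5 40.5 56.5]
side 0.58 [0.434, 0.009, -0.003] ([430.7, 16.7], [11.3, 19.3], 168.3) zmax 0.0552 [110.  64.  59.]
side 0.56 [0.354, 0.026, 0.005] ([353.9, 25.2], [10.5, 21.9], 93.0) zmax 0.056 [98. 41. 51.]
side 0.44 [0.485, -0.05, -0.0] ([485.8, -49.4], [22.8, 13.2], 78.3) zmax 0.0552 [99. 31. 55.]
```

```bash
cat > s16.py <<'E'
from h import *
from s12 import sel,block
f=grab_frame("wrist"); P=cloud(f); np.savez("/tmp/w16",**f)
# crop around pass middle
m=(np.abs(P[...,0]-.435)<.09)&(np.abs(P[...,1]-.268)<.04)
r,c=np.where(m); r0,r1,c0,c1=max(r.min()-5,0),r.max()+5,max(c.min()-5,0),c.max()+5; print(r0,r1,c0,c1)
im=f["color"][r0:r1,c0:c1,::-1]; k=min(700/(c1-c0),560/(r1-r0)); cv2.imwrite("pics/p2.png",cv2.resize(im,None,fx=k,fy=k,interpolation=cv2.INTER_CUBIC))
print(block(P,.435,.268))
for z0,z1 in ((.045,.07),(.03,.045),(.018,.034)):
    p=sel(P,z0,z1,.40,.47,.235,.30); print(z0,len(p),cv2.minAreaRect((p[:,:2]*1000).astype(np.float32)) if len(p)>4 else 0, p[:,2].min() if len(p) else 0,p[:,2].max() if len(p) else 0)
p=sel(P,.022,.034,.40,.47,.235,.30); A=np.c_[p[:,:2]-p[:,:2].mean(0),np.ones(len(p))]; print("shoulder plane",np.linalg.lstsq(A,p[:,2],rcond=None)[0])
E
python3 s16.py
```

```text
87 404 51 290
(2880, [435.1, 268.0], [53.6, 146.4], 178.2)
0.045 329 ((444.70294189453125, 268.72247314453125), (10.503120422363281, 24.701818466186523), 88.33110809326172) 0.04507505799881878 0.06355033479308947
0.03 353 ((436.6091003417969, 268.7177734375), (31.03618049621582, 29.49184226989746), 87.74565124511719) 0.030060669905438153 0.04498319762994696
0.018 531 ((434.9627685546875, 269.3063659667969), (34.210594177246094, 33.845027923583984), 87.16818237304688) 0.018190876768457875 0.03399710792972227
shoulder plane [-0.29087908  0.06214581  0.02886249]
```

View pics/p2.png

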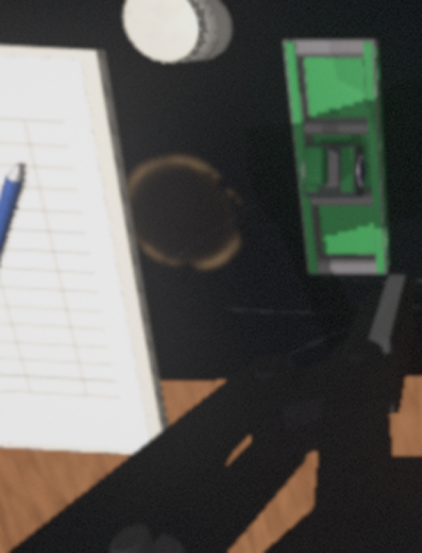

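The picture shows the placed module tilted at (333,170), leaning about 16° towards +x with its near foot caught on the rib. I'll regrip it along its tilt, lift, straighten, shift and reseat it.

Emit:
jog_arm --motion "40 .02 -.08 .04 0 -.06 0; 40 .04 -.164 .08 0 -.12 0; 40 .055 -.164 .136 0 -.186 0; 40 .055 -.164 .136 0 -.186 0; 40 .055 -.164 .136 0 -.186 0"

```text
time: 28.78
tool_pos: [0.4605, 0.2696, 0.1056]
tool_rot: [-0.002, 0.99, -0.015, -0.139]
contact_force: [-0.4, -0.4, -0.2]
gripper_width: 0.398
grasp_force: 0.0
```

```bash
python3 -c "
from h import *
s=state(); print(s['tool_pos'].round(4),rot().as_matrix().round(3).tolist())"
```

```text
[0.4605 0.2696 0.1056] [[0.961, -0.031, -0.275], [-0.029, -1.0, 0.008], [-0.275, 0.0, -0.961]]
```

Emit:
jog_arm --motion "40 0 0 .05 0 0 0; 40 0 0 .1 0 0 0; 40 0 0 .135 0 0 0; 0 0 0 .135 0 0 0; 0 0 0 .135 0 0 0"

```text
time: 29.4
tool_pos: [0.4431, 0.2702, 0.0418]
tool_rot: [-0.003, 0.99, -0.015, -0.138]
contact_force: [-0.3, -0.6, 0.3]
gripper_width: 0.1
grasp_force: 61.4
```

Emit:
jog_arm --motion "0 0 0 0 0 0 0; 0 0 0 0 0 0 0; 0 -.005 0 -.018 0 0 0; 0 -.011 0 -.038 0 0 0; 0 -.011 0 -.038 0 0 0"

```text
time: 30.02
tool_pos: [0.4432, 0.2703, 0.0618]
tool_rot: [-0.003, 0.99, -0.015, -0.138]
contact_force: [-0.5, -0.1, -0.8]
gripper_width: 0.099
grasp_force: 61.5
```

Emit:
jog_arm --motion "0 0 0 0 0 .09 0; 0 0 0 0 0 .186 0; 0 0 0 0 0 .186 0; 0 0 0 0 0 .186 0; 0 0 0 0 0 .186 0"

```text
time: 30.65
tool_pos: [0.4431, 0.2699, 0.0605]
tool_rot: [-0.0, 1.0, -0.016, -0.0]
contact_force: [-0.5, 0.6, -0.3]
gripper_width: 0.103
grasp_force: 61.6
```

```bash
cat > s17.py <<'E'
import sys
from h import *
from s12 import sel
s=state(); print(s['time'],s['tool_pos'].round(4),rot().as_matrix().round(3).tolist(),s["contact_force"].round(1),s["gripper_width"])
x0,y0=s['tool_pos'][:2]; tz=s['tool_pos'][2]
for c in ["side","scene"]:
    f=grab_frame(c); P=cloud(f); save(f,c+"_h.png")
    p=sel(P,max(.0175,tz-.034),max(.026,tz-.012),x0-.035,x0+.035,y0-.035,y0+.035); print(c,len(p),cv2.minAreaRect((p[:,:2]*1000).astype(np.float32)) if len(p)>4 else 0,p.min(0).round(4) if len(p) else 0)
    m=(np.abs(P[...,0]-x0)<.06)&(np.abs(P[...,1]-y0)<.06)&(P[...,2]<.15); r,cc=np.where(m)
    im=f["color"][max(r.min()-5,0):r.max()+5,max(cc.min()-5,0):cc.max()+5,::-1]; cv2.imwrite("pics/h_%s.png"%c,cv2.resize(im,(390,390)))
cv2.imwrite("pics/h_%s.png"%sys.argv[1],np.hstack([cv2.imread("pics/h_side.png"),cv2.imread("pics/h_scene.png")]))
E
python3 s17.py a
```

```text
30.65 [0.4431 0.2699 0.0605] [[0.999, -0.032, -0.0], [-0.032, -0.999, 0.0], [-0.0, -0.0, -1.0]] [-0.5  0.6 -0.3] 0.1030932952213225
side 186 ((438.3426818847656, 277.68560791015625), (40.485572814941406, 26.72930145263672), 28.06627655029297) [0.4247 0.2568 0.0274]
scene 126 ((440.6949462890625, 267.3868713378906), (33.360267639160156, 36.087974548339844), 0.8446704745292664) [0.424  0.2494 0.0268]
```

View pics/h_a.png

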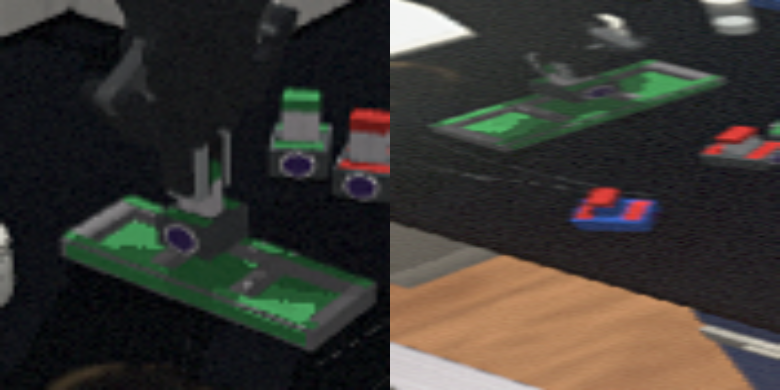

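Emit:
jog_arm --motion "0 -.005 .002 0 0 0 0; 0 -.01 .004 0 0 0 0; 0 -.01 .004 .015 0 0 0; 0 -.01 .004 .03 0 0 0; 0 -.01 .004 .036 0 0 0"

```text
time: 31.38
tool_pos: [0.4364, 0.2678, 0.0411]
tool_rot: [0.0, 1.0, -0.015, -0.001]
contact_force: [-0.3, -1.1, -0.2]
gripper_width: 0.099
grasp_force: 61.6
```

```bash
python3 s17.py b
```

```text
31.375 [0.4364 0.2678 0.0411] [[1.0, -0.031, -0.002], [-0.031, -1.0, -0.001], [-0.002, 0.001, -1.0]] [-0.3 -1.1 -0.2] 0.09895762366537912
side 122 ((425.3837585449219, 270.9106750488281), (35.33285903930664, 50.36063003540039), 78.69715881347656) [0.4042 0.2537 0.0176]
scene 83 ((433.6105041503906, 263.6404724121094), (34.60763168334961, 32.81629180908203), 89.2697525024414) [0.4173 0.2462 0.0177]
```

Emit:
jog_arm --motion "0 0 0 .004 0 0 0; 0 0 0 .007 0 0 0; 30 0 0 .007 0 0 0; 40 0 0 .007 0 0 0; 40 0 0 .007 0 0 0"

```text
time: 32.1
tool_pos: [0.4372, 0.2681, 0.0389]
tool_rot: [-0.0, 1.0, -0.015, 0.0]
contact_force: [-0.8, 0.4, 0.4]
gripper_width: 0.394
grasp_force: 0.0
```

Emit:
jog_arm --motion "40 0 0 -.05 0 0 0; 40 0 0 -.1 0 0 0; 40 0 0 -.18 0 0 0; 40 0 .1 -.25 0 0 0; 40 .06 .21 -.25 0 0 0"

```text
time: 32.72
tool_pos: [0.4654, 0.1625, 0.1681]
tool_rot: [-0.001, 1.0, -0.014, 0.004]
contact_force: [1.6, 0.7, -0.2]
gripper_width: 0.402
grasp_force: 0.0
```

```bash
cat > s18.py <<'E'
from h import *
from s12 import sel,tab
import sys
M=rot().as_matrix(); s=state(); print(s["time"],s["tool_pos"].round(4),"toolx",np.degrees(np.arctan2(M[1,0],M[0,0])).round(1))
for c in ["wrist","side","scene"]:
    P=cloud(grab_frame(c))
    for a in sys.argv[1:]:
        x,y=map(float,a.split(","))
        p=sel(P,.028,.075,x-.03,x+.03,y-.022,y+.022)
        if len(p)<8: print(c,a,"none"); continue
        h=sel(P,.0,.075,x-.012,x+.012,y-.012,y+.012)
        print(c,a,tab(P,x,y),"zmax",np.percentile(p[:,2],99).round(4))
E
python3 s18.py .435,.268 .467,.146 .424,.147 .430,.015
```

```text
32.725 [0.4654 0.1625 0.1681] toolx -1.6
wrist .435,.268 ([435.0, 264.8], [21.1, 19.0], 3.0) zmax 0.0587
wrist .467,.146 ([467.1, 146.4], [20.1, 10.7], 28.1) zmax 0.055
wrist .424,.147 ([424.3, 147.4], [20.7, 10.7], 17.2) zmax 0.055
wrist .430,.015 ([430.2, 15.1], [11.3, 20.8], 160.1) zmax 0.0549
side .435,.268 ([432.4, 272.7], [27.7, 18.5], 26.1) zmax 0.0596
side .467,.146 ([467.1, 147.3], [21.8, 15.0], 39.6) zmax 0.0555
side .424,.147 ([424.2, 149.2], [19.4, 12.2], 25.8) zmax 0.0557
side .430,.015 ([430.2, 16.1], [13.0, 21.1], 159.9) zmax 0.055
scene .435,.268 ([434.9, 268.4], [19.9, 23.4], 180.0) zmax 0.0595
scene .467,.146 ([466.1, 143.7], [21.8, 11.1], 25.0) zmax 0.0553
scene .424,.147 ([422.3, 144.7], [20.9, 11.6], 14.0) zmax 0.0563
scene .430,.015 ([428.9, 12.6], [11.8, 20.5], 154.1) zmax 0.0567
```

The green module now sits fully down (tab top at 59 mm). Next is the other green one.

Emit:
jog_arm --motion "40 .004 .033 .05 0 0 -.11; 40 .004 .033 .096 0 0 -.22; 40 .004 .033 .096 0 0 -.347; 40 .004 .033 .096 0 0 -.347; 40 .004 .033 .096 0 0 -.347"

```text
time: 33.5
tool_pos: [0.4652, 0.1464, 0.1159]
tool_rot: [-0.0, 0.97, 0.242, 0.0]
contact_force: [0.4, 0.6, 0.2]
gripper_width: 0.401
grasp_force: 0.0
```

```bash
python3 s13.py .467 .146
```

```text
[0.4653 0.1463 0.116 ] toolx deg 28.0 tab ([467.0, 146.3], [20.5, 10.2], 28.4)
```

Emit:
jog_arm --motion "40 .003 .002 .05 0 0 0; 40 .003 .002 .1 0 0 0; 40 .003 .002 .15 0 0 0; 40 .003 .002 .168 0 0 0; 40 .003 .002 .168 0 0 0"

```text
time: 34.17
tool_pos: [0.4669, 0.1457, 0.0316]
tool_rot: [-0.0, 0.97, 0.242, -0.0]
contact_force: [0.1, -0.0, -0.6]
gripper_width: 0.403
grasp_force: 0.0
```

Emit:
jog_arm --motion "0 0 0 0 0 0 0; 0 0 0 0 0 0 0; 0 0 0 0 0 0 0; 0 0 0 0 0 0 0; 0 0 0 0 0 0 0"

```text
time: 34.8
tool_pos: [0.4681, 0.1458, 0.0331]
tool_rot: [0.0, 0.97, 0.242, 0.001]
contact_force: [-0.0, 0.6, 6.0]
gripper_width: 0.099
grasp_force: 60.2
```

Emit:
jog_arm --motion "0 0 0 -.05 0 0 0; 0 0 0 -.1 0 0 0; 0 0 0 -.16 0 0 0; 0 0 0 -.2 0 0 0; 0 0 0 -.2 0 0 0"

```text
time: 35.42
tool_pos: [0.4681, 0.1457, 0.1333]
tool_rot: [0.0, 0.97, 0.242, 0.002]
contact_force: [0.3, -0.1, -0.9]
gripper_width: 0.101
grasp_force: 59.3
```

Emit:
jog_arm --motion "0 .035 -.05 0 0 0 .1; 0 .07 -.1 0 0 0 .2; 0 .105 -.15 .02 0 0 .3; 0 .138 -.2 .046 0 0 .349; 0 .138 -.2 .046 0 0 .349"

```text
time: 36.05
tool_pos: [0.4789, 0.2669, 0.1055]
tool_rot: [0.001, 1.0, -0.016, -0.003]
contact_force: [0.2, -0.8, -0.2]
gripper_width: 0.099
grasp_force: 59.3
```

Emit:
jog_arm --motion "0 0 0 0 0 0 0; 0 0 0 .04 0 0 0; 0 0 0 .08 0 0 0; 0 0 0 .1 0 0 0; 0 0 0 .1 0 0 0"

```text
time: 36.67
tool_pos: [0.4798, 0.2657, 0.057]
tool_rot: [0.001, 1.0, -0.017, -0.001]
contact_force: [-0.5, -0.0, -0.5]
gripper_width: 0.105
grasp_force: 59.3
```

```bash
python3 s17.py c
```

```text
36.675 [0.4798 0.2657 0.057 ] [[0.999, -0.034, -0.003], [-0.034, -0.999, -0.001], [-0.003, 0.001, -1.0]] [-0.5 -0.  -0.5] 0.10542564018338757
side 180 ((471.0701599121094, 268.008056640625), (49.00484848022461, 34.45457458496094), 1.0536667108535767) [0.4463 0.2507 0.0236]
scene 96 ((470.1047668457031, 262.7699279785156), (32.017730712890625, 47.44090270996094), 79.05814361572266) [0.445  0.2468 0.0234]
```

```bash
cat > s19.py <<'E'
from h import *
from s12 import sel
import sys
x0,y0,zo=map(float,sys.argv[1:4])  # target pocket centre, underside offset below TCP
s=state(); x1,y1,tz=s["tool_pos"]; u=tz-zo; print(s["tool_pos"].round(4),"underside",round(u,4))
for c in ["wrist","side","scene"]:
    P=cloud(grab_frame(c))
    p=sel(P,max(.0175,u+.002),u+.024,x1-.021,x1+.021,y1-.022,y1+.022); 
    if len(p)>9: print(c,len(p),cv2.minAreaRect((p[:,:2]*1000).astype(np.float32)),np.percentile(p,2,0).round(4),np.percentile(p,98,0).round(4))
    b=sel(P,.0115,.0165,x0-.08,x0+.08,y0-.04,y0+.04); print("  block y",np.percentile(b[:,1],[1,99]).round(4),"x",np.percentile(b[:,0],[.5,99.5]).round(4))
E
python3 s19.py .481 .2666 .033
```

```text
[0.4812 0.2663 0.0589] underside 0.0259
wrist 1533 ((487.3932800292969, 266.9310607910156), (34.23904800415039, 19.0718936920166), 89.67955780029297) [0.4804 0.2508 0.029 ] [0.4965 0.2827 0.0488]
  block y [0.2408 0.2928] x [0.4585 0.5097]
side 230 ((480.49188232421875, 268.3636474609375), (34.19976806640625, 33.45213317871094), 85.86906433105469) [0.4643 0.2525 0.0293] [0.4966 0.2853 0.0497]
  block y [0.2437 0.2965] x [0.4021 0.5112]
scene 130 ((480.6167297363281, 263.1006164550781), (33.99882125854492, 32.122188568115234), 88.06906127929688) [0.4648 0.2472 0.0289] [0.4942 0.2788 0.0493]
  block y [0.2372 0.292 ] x [0.4016 0.5082]
```

Emit:
jog_arm --motion "0 .002 0 .01 0 0 0; 0 .002 0 .02 0 0 0; 0 .002 0 .03 0 0 0; 0 .002 0 .038 0 0 0; 0 .002 0 .042 0 0 0"

```text
time: 37.55
tool_pos: [0.4817, 0.2662, 0.0372]
tool_rot: [0.0, 1.0, -0.017, -0.0]
contact_force: [0.7, -0.3, -0.9]
gripper_width: 0.098
grasp_force: 59.3
```

Emit:
jog_arm --motion "0 0 0 .002 0 0 0; 25 0 0 .002 0 0 0; 40 0 0 .002 0 0 0; 40 0 0 .002 0 0 0; 40 0 0 -.06 0 0 0"

```text
time: 38.17
tool_pos: [0.4796, 0.2653, 0.0651]
tool_rot: [0.001, 1.0, -0.017, -0.003]
contact_force: [1.2, 0.5, 0.2]
gripper_width: 0.405
grasp_force: 0.0
```

Emit:
jog_arm --motion "40 0 0 -.1 0 0 0; 40 -.03 .06 -.17 0 0 -.05; 40 -.06 .13 -.17 0 0 -.1; 40 -.108 .2 -.17 0 0 -.2; 40 -.108 .242 -.17 0 0 -.221"

```text
time: 38.8
tool_pos: [0.4225, 0.1461, 0.1524]
tool_rot: [0.0, 0.989, 0.149, 0.0]
contact_force: [0.5, 0.5, -0.1]
gripper_width: 0.398
grasp_force: 0.0
```

Emit:
jog_arm --motion "40 0 0 .05 0 0 0; 40 0 0 .07 0 0 0; 40 0 0 .07 0 0 0; 40 0 0 .07 0 0 0; 40 0 0 .07 0 0 0"

```text
time: 39.42
tool_pos: [0.4244, 0.1474, 0.1186]
tool_rot: [-0.0, 0.989, 0.148, 0.001]
contact_force: [0.4, 0.3, 0.5]
gripper_width: 0.397
grasp_force: 0.0
```

```bash
python3 s18.py .424,.147 .481,.267 .435,.268 .430,.015
```

```text
39.425 [0.4244 0.1474 0.1186] toolx 17.1
wrist .424,.147 ([423.9, 147.6], [21.0, 10.3], 18.0) zmax 0.0549
wrist .481,.267 ([480.6, 262.7], [28.4, 20.4], 5.4) zmax 0.059
wrist .435,.268 ([435.0, 264.5], [28.8, 21.7], 15.2) zmax 0.0592
wrist .430,.015 ([429.8, 15.4], [11.6, 21.0], 161.9) zmax 0.055
side .424,.147 ([424.2, 149.6], [19.9, 10.3], 22.3) zmax 0.056
side .481,.267 ([480.6, 271.2], [23.9, 19.9], 6.6) zmax 0.0595
side .435,.268 ([434.5, 269.3], [23.6, 22.8], 45.8) zmax 0.0592
side .430,.015 ([429.0, 15.3], [14.9, 21.4], 150.0) zmax 0.0552
scene .424,.147 ([422.9, 144.4], [21.8, 10.2], 14.9) zmax 0.0558
scene .481,.267 ([471.1, 266.7], [5.8, 14.7], 95.2) zmax 0.0457
scene .435,.268 ([432.3, 264.1], [15.4, 25.7], 167.0) zmax 0.0603
scene .430,.015 ([428.6, 12.7], [11.7, 20.8], 162.0) zmax 0.0557
```

Emit:
jog_arm --motion "40 0 0 .05 0 0 0; 40 0 0 .1 0 0 0; 40 0 0 .15 0 0 0; 40 0 0 .173 0 0 0; 40 0 0 .173 0 0 0"

```text
time: 40.2
tool_pos: [0.4233, 0.1471, 0.0307]
tool_rot: [0.0, 0.989, 0.148, -0.001]
contact_force: [0.1, 0.6, -0.4]
gripper_width: 0.402
grasp_force: 0.0
```

Emit:
jog_arm --motion "0 0 0 0 0 0 0; 0 0 0 0 0 0 0; 0 0 0 0 0 0 0; 0 0 0 0 0 0 0; 0 0 0 0 0 0 0"

```text
time: 40.83
tool_pos: [0.4251, 0.1474, 0.0327]
tool_rot: [-0.0, 0.989, 0.148, 0.001]
contact_force: [-0.8, -0.3, 6.0]
gripper_width: 0.1
grasp_force: 60.8
```

Emit:
jog_arm --motion "0 0 0 -.06 0 0 0; 0 0 0 -.13 0 0 0; 0 0 0 -.2 0 0 0; 0 -.01 .1 -.2 0 0 0; 0 -.02 .22 -.2 0 0 0"

```text
time: 41.45
tool_pos: [0.4467, 0.0386, 0.1318]
tool_rot: [0.0, 0.989, 0.15, 0.001]
contact_force: [1.6, 0.9, -1.3]
gripper_width: 0.108
grasp_force: 60.0
```

Emit:
jog_arm --motion "0 -.01 .11 0 0 0 .03; 0 -.02 .22 0 0 0 .06; 0 -.03 .33 0 0 0 .09; 0 -.04 .43 0 0 0 .131; 0 -.047 .513 0 0 0 .131"

```text
time: 42.08
tool_pos: [0.4989, -0.2149, 0.1307]
tool_rot: [-0.0, 0.999, 0.05, -0.0]
contact_force: [0.6, 0.3, -0.1]
gripper_width: 0.1
grasp_force: 60.0
```

Emit:
jog_arm --motion "0 0 0 0 0 0 0; 0 0 0 .05 0 0 0; 0 0 0 .1 0 0 0; 0 0 0 .144 0 0 0; 0 0 0 .144 0 0 0"

```text
time: 42.7
tool_pos: [0.4972, -0.211, 0.0567]
tool_rot: [-0.002, 0.999, 0.051, -0.002]
contact_force: [-0.5, -0.4, -0.8]
gripper_width: 0.104
grasp_force: 60.0
```

```bash
python3 s19.py .5003 -.2124 .033; python3 s14.py .454 -.217 p5.png
```

```text
[ 0.4972 -0.211   0.0567] underside 0.0237
wrist 1548 ((503.10906982421875, -209.8070068359375), (18.99064064025879, 34.225311279296875), 5.970489501953125) [ 0.4964 -0.2257  0.0268] [ 0.5132 -0.1938  0.047 ]
  block y [-0.2402 -0.1848] x [0.4299 0.5306]
side 95 ((497.833984375, -209.46400451660156), (33.186737060546875, 36.53763961791992), 5.762654781341553) [ 0.4808 -0.224   0.0268] [ 0.5124 -0.1918  0.0476]
  block y [-0.2435 -0.1819] x [0.4219 0.5294]
scene 91 ((495.0230712890625, -214.24746704101562), (28.958677291870117, 32.02256774902344), 3.7715086936950684) [ 0.4806 -0.2302  0.0289] [ 0.502  -0.1989  0.0476]
  block y [-0.2466 -0.189 ] x [0.4217 0.5281]
42.9 [ 0.5    -0.2132  0.0606] toolx deg 5.8 width 0.10080501506551484 block (2434, [456.2, -216.7], [146.1, 53.6], 5.7) (236, [456.2, -214.9], [148.4, 59.5], 6.8) (575, [453.7, -218.7], [149.6, 52.8], 5.9)
pass_1 []
reject_1 [(0.93, [0.502, -0.213, 0.003]), (0.92, [0.41, -0.225, -0.001])]
```

Emit:
jog_arm --motion "0 .004 0 .01 0 0 0; 0 .004 0 .02 0 0 0; 0 .004 0 .03 0 0 0; 0 .004 0 .038 0 0 0; 0 .004 0 .043 0 0 0"

```text
time: 43.72
tool_pos: [0.501, -0.2128, 0.0372]
tool_rot: [-0.0, 0.999, 0.05, -0.0]
contact_force: [-0.8, 0.2, -0.2]
gripper_width: 0.098
grasp_force: 60.0
```

Emit:
jog_arm --motion "0 0 0 .003 0 0 0; 0 0 0 .005 0 0 0; 0 0 0 .005 0 0 0; 0 0 0 .005 0 0 0; 0 0 0 .005 0 0 0"

```text
time: 44.35
tool_pos: [0.5012, -0.2129, 0.0367]
tool_rot: [-0.0, 0.999, 0.051, -0.001]
contact_force: [-4.6, 2.4, 8.3]
gripper_width: 0.098
grasp_force: 61.3
```

Emit:
jog_arm --motion "0 0 0 -.003 0 0 0; 25 0 0 -.003 0 0 0; 40 0 0 -.003 0 0 0; 40 0 0 -.003 0 0 0; 40 0 0 -.06 0 0 0"

```text
time: 44.98
tool_pos: [0.4991, -0.2117, 0.0628]
tool_rot: [-0.002, 0.999, 0.05, -0.003]
contact_force: [0.9, 0.1, 0.0]
gripper_width: 0.402
grasp_force: 0.0
```

Emit:
jog_arm --motion "40 0 0 -.1 0 0 0; 40 -.02 -.08 -.18 0 0 .05; 40 -.04 -.18 -.18 0 0 .1; 40 -.06 -.29 -.18 0 0 .15; 40 -.08 -.39 -.18 0 0 .2"

```text
time: 45.6
tool_pos: [0.4411, -0.0214, 0.1554]
tool_rot: [-0.0, 0.995, -0.101, 0.0]
contact_force: [-0.0, 0.3, -0.3]
gripper_width: 0.4
grasp_force: 0.0
```

```bash
python3 s18.py .430,.015 .501,-.212
```

```text
45.6 [ 0.4411 -0.0214  0.1554] toolx -11.6
wrist .430,.015 ([430.5, 14.3], [10.6, 20.4], 157.5) zmax 0.0551
wrist .501,-.212 ([500.0, -208.7], [20.9, 27.2], 177.2) zmax 0.0593
side .430,.015 ([430.3, 15.5], [13.1, 21.3], 158.1) zmax 0.0546
side .501,-.212 ([500.7, -208.0], [21.8, 13.9], 18.4) zmax 0.0587
scene .430,.015 ([428.8, 13.0], [11.7, 20.2], 161.0) zmax 0.0563
scene .501,-.212 ([499.5, -217.9], [19.5, 22.7], 140.5) zmax 0.059
```

Emit:
jog_arm --motion "40 -.02 -.03 .03 0 0 .06; 40 -.036 -.066 .074 0 0 .123; 40 -.036 -.066 .074 0 0 .123; 40 -.036 -.066 .074 0 0 .123; 40 -.036 -.066 .074 0 0 .123"

```text
time: 46.38
tool_pos: [0.4317, 0.0121, 0.1195]
tool_rot: [0.0, 0.982, -0.191, 0.001]
contact_force: [-0.4, 0.2, 0.3]
gripper_width: 0.398
grasp_force: 0.0
```

```bash
python3 s13.py .430 .0146
```

```text
[0.4316 0.0122 0.1193] toolx deg -22.0 tab ([430.4, 14.2], [10.4, 20.3], 157.8)
```

Emit:
jog_arm --motion "40 -.004 -.003 .05 0 0 0; 40 -.004 -.003 .1 0 0 0; 40 -.004 -.003 .15 0 0 0; 40 -.004 -.003 .174 0 0 0; 40 -.004 -.003 .174 0 0 0"

```text
time: 47.05
tool_pos: [0.4291, 0.015, 0.0309]
tool_rot: [0.0, 0.982, -0.191, -0.001]
contact_force: [-0.5, -0.3, 0.2]
gripper_width: 0.4
grasp_force: 0.0
```

Emit:
jog_arm --motion "0 0 0 0 0 0 0; 0 0 0 0 0 0 0; 0 0 0 0 0 0 0; 0 0 0 0 0 0 0; 0 0 0 0 0 0 0"

```text
time: 47.68
tool_pos: [0.4303, 0.015, 0.0323]
tool_rot: [-0.0, 0.982, -0.191, 0.001]
contact_force: [-1.4, -0.5, 5.4]
gripper_width: 0.102
grasp_force: 61.4
```

Emit:
jog_arm --motion "0 0 0 -.08 0 0 0; 0 0 0 -.16 0 0 0; 0 0 0 -.2 0 0 0; 0 .04 .08 -.2 0 0 0; 0 .08 .16 -.2 0 0 0"

```text
time: 48.3
tool_pos: [0.4364, -0.0746, 0.1313]
tool_rot: [-0.0, 0.982, -0.19, 0.0]
contact_force: [0.5, -0.6, -1.2]
gripper_width: 0.1
grasp_force: 60.5
```

Emit:
jog_arm --motion "0 .05 .1 0 0 0 -.1; 0 .1 .18 0 0 0 -.2; 0 .14 .249 0 0 0 -.3; 0 .14 .249 .04 0 0 -.323; 0 .14 .249 .04 0 0 -.323"

```text
time: 48.92
tool_pos: [0.4532, -0.2149, 0.1088]
tool_rot: [-0.002, 0.999, 0.05, -0.002]
contact_force: [0.3, 0.3, -0.3]
gripper_width: 0.103
grasp_force: 60.4
```

Emit:
jog_arm --motion "0 0 0 .04 0 0 0; 0 0 0 .08 0 0 0; 0 0 0 .103 0 0 0; 0 0 0 .103 0 0 0; 0 0 0 .103 0 0 0"

```text
time: 49.55
tool_pos: [0.4554, -0.2158, 0.0607]
tool_rot: [0.0, 0.999, 0.051, 0.001]
contact_force: [0.6, -0.4, -0.8]
gripper_width: 0.097
grasp_force: 60.5
```

```bash
python3 s19.py .455 -.2167 .033
```

```text
[ 0.4554 -0.2158  0.0607] underside 0.0277
wrist 1575 ((462.4654541015625, -214.47027587890625), (19.13545799255371, 34.52916717529297), 7.549487590789795) [ 0.455  -0.2307  0.031 ] [ 0.4725 -0.1987  0.0512]
  block y [-0.2433 -0.1853] x [0.3821 0.5293]
side 104 ((455.09478759765625, -211.23255920410156), (31.08765983581543, 34.817264556884766), 7.896072864532471) [ 0.4385 -0.2284  0.031 ] [ 0.4694 -0.1954  0.0514]
  block y [-0.2472 -0.1827] x [0.3807 0.5297]
scene 144 ((451.53521728515625, -217.76812744140625), (31.42483139038086, 32.64689254760742), 9.8219575881958) [ 0.4382 -0.2339  0.0307] [ 0.4652 -0.2027  0.0514]
  block y [-0.2497 -0.1922] x [0.3797 0.4978]
```

Emit:
jog_arm --motion "0 0 .002 .01 0 0 0; 0 0 .002 .02 0 0 0; 0 0 .002 .03 0 0 0; 0 0 .002 .04 0 0 0; 0 0 .002 .047 0 0 0"

```text
time: 50.32
tool_pos: [0.4548, -0.2167, 0.0363]
tool_rot: [-0.0, 0.999, 0.051, -0.0]
contact_force: [-5.7, 4.3, 18.5]
gripper_width: 0.102
grasp_force: 63.1
```

Emit:
jog_arm --motion "0 0 0 0 0 0 0; 25 0 0 0 0 0 0; 40 0 0 0 0 0 0; 40 0 0 0 0 0 0; 40 0 0 -.06 0 0 0"

```text
time: 50.95
tool_pos: [0.4529, -0.2153, 0.0639]
tool_rot: [-0.002, 0.999, 0.05, -0.002]
contact_force: [0.1, 0.0, -0.7]
gripper_width: 0.401
grasp_force: 0.0
```

Emit:
jog_arm --motion "40 0 0 -.1 0 0 0; 40 0 -.04 -.22 0 0 0; 40 0 -.14 -.3 0 0 0; 40 0 -.25 -.36 0 0 0; 40 0 -.35 -.4 0 0 0"

```text
time: 51.58
tool_pos: [0.4373, -0.0412, 0.2683]
tool_rot: [0.0, 0.999, 0.05, 0.001]
contact_force: [0.4, 0.3, -0.2]
gripper_width: 0.399
grasp_force: 0.0
```

Emit:
jog_arm --motion "40 0 0 0 0 0 0; 40 0 0 0 0 0 0; 40 0 0 0 0 0 0; 40 0 0 0 0 0 0; 40 0 0 0 0 0 0"

```text
time: 52.2
tool_pos: [0.4372, -0.0431, 0.2657]
tool_rot: [-0.0, 0.999, 0.05, -0.001]
contact_force: [0.3, 0.3, 0.9]
gripper_width: 0.4
grasp_force: 0.0
```

```bash
python3 s18.py .455,-.217 .501,-.212 .435,.268 .481,.267; python3 s10.py; python3 s9.py e
cat > s20.py <<'E'
from h import *
f=grab_frame("wrist"); save(f,"fin.png",None,1.25)
for c in ("wrist","scene","side"):
    grab_frame(c); print(c,[(round(d["p"],2),np.round(d["at"],3).tolist()) for d in place_of(c,"filter_1")])
E
python3 s20.py
```

```text
52.2 [ 0.4372 -0.0431  0.2657] toolx 5.7
wrist .455,-.217 ([456.0, -215.3], [22.8, 24.4], 98.1) zmax 0.0594
wrist .501,-.212 ([500.4, -210.9], [22.9, 23.9], 108.3) zmax 0.0594
wrist .435,.268 ([433.4, 264.2], [21.4, 22.0], 175.4) zmax 0.0591
wrist .481,.267 ([482.2, 262.5], [19.6, 24.1], 171.2) zmax 0.0591
side .455,-.217 ([455.7, -214.3], [21.3, 14.1], 15.5) zmax 0.0586
side .501,-.212 ([500.1, -206.5], [21.1, 19.4], 12.3) zmax 0.0595
side .435,.268 ([433.1, 270.8], [27.5, 23.1], 20.5) zmax 0.0598
side .481,.267 ([480.4, 269.5], [23.1, 23.2], 93.9) zmax 0.0608
scene .455,-.217 ([453.7, -216.8], [20.9, 26.8], 106.8) zmax 0.0599
scene .501,-.212 ([499.2, -213.9], [22.5, 23.6], 104.8) zmax 0.0589
scene .435,.268 ([432.4, 264.2], [20.5, 22.8], 144.2) zmax 0.0594
scene .481,.267 ([480.6, 262.7], [20.3, 14.5], 10.1) zmax 0.0605
wrist knob 112 [array([616.6, -91.5]), array([ 6. , 15.5]), np.float64(2.4)] 0.09231091253489421
[(0.23, [0.498, -0.214, 0.005])]
scene knob 44 [array([621.3, -93.1]), array([15.2, 15.9]), np.float64(2.3)] 0.0924262178256533
[(0.74, [0.624, -0.093, 0.093]), (0.31, 
[... 601 characters left out ...]
, 0.0]), (0.84, [0.44, 0.27, 0.006]), (0.84, [0.478, 0.265, 0.001]), (0.8, [0.504, -0.215, 0.004]), (0.78, [0.482, -0.051, -0.001]), (0.77, [0.355, -0.07, 0.002]), (0.73, [0.457, -0.214, 0.002])]
scene [(0.8, [0.433, 0.267, 0.0]), (0.8, [0.455, -0.216, 0.006]), (0.8, [0.351, -0.072, -0.002]), (0.75, [0.351, 0.024, 0.001]), (0.71, [0.322, 0.134, 0.0]), (0.61, [0.483, 0.262, 0.004]), (0.52, [0.483, -0.05, 0.0]), (0.47, [0.497, -0.218, 0.006])]
side [(0.79, [0.483, -0.049, -0.001]), (0.71, [0.434, 0.269, 0.004]), (0.58, [0.5, -0.215, 0.002]), (0.58, [0.353, 0.025, 0.003]), (0.56, [0.357, -0.076, -0.0]), (0.54, [0.323, 0.13, -0.004]), (0.51, [0.481, 0.266, 0.002]), (0.48, [0.455, -0.22, 0.002])]
```

View pics/fin.png

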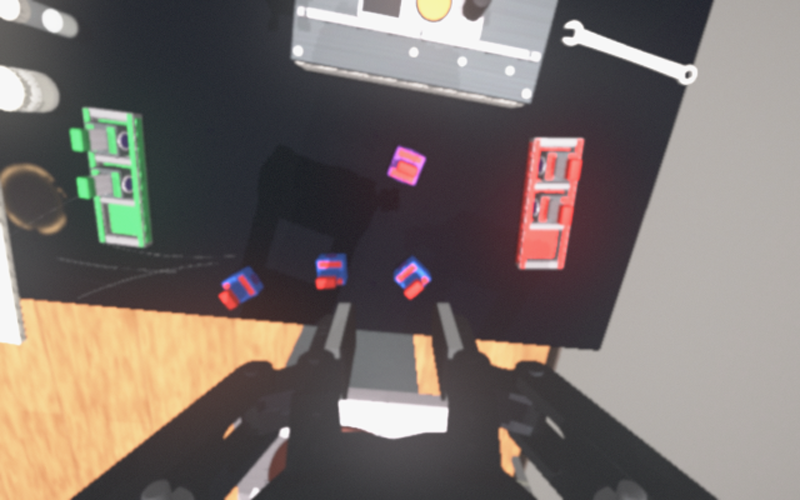

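The final view shows two green modules seated in the pass block (100,160), two red ones in the reject block (555,190), and only purple and blue look-alikes left on the bench. The side camera still has the cap on the hook and the knob at the covered stop.

```bash
python3 -c "
from plant import job_done
print(job_done())"
```

```text
the job is handed in; nothing more can be done
None
```

I handed the job in at about 53 s of the 208 s allowed; the hand-in returned no verdict. By the cameras, the hook is out, the cap hangs on it, the shutter covers the port, and all four filter modules (two green, two red) are fully down in blocks of their own colour.

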